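# Set up a pull-down test in a countertop cold well

## Task

Get the countertop cold well ready for its pull-down test: hang the temperature logger by its wire bail on the magnetic hook inside the well and let go of it, then slide the cover fully home over the well, square against its front rail, with the logger still hanging underneath. The cover sticks and racks in its side channels, so work it along with pushes at its left and right knobs in turn and do not force it when it binds; leave the bottle, the tin and the capacitor where they stand.

Things in the scene. Friction and masses are not known exactly. Their poses are not given: they have to be found in the camera images.
- well: Cold well: steel-lined white box fixed to the bench, 450 deep (x) x 400 wide (y) x 216 mm high. Origin on the bench at mid width, 190 mm behind its front face; x front (by the robot) to rear, y left, z up. In its frame: the open well spans x -165 to +70, |y| < 150, floor z 30, front wall top z 180. Side channels along x hold the cover; their upper lips cover |y| 155 to 200, top z 204.
- stop_rail (a point): On the well's front stop rail: middle of its rear face, at the height of the cover's edge; x = -177 mm in the well's frame. The rail is 13 mm thick (x -190 to -177), as wide as the well, its top at z 204 mm. Axes as the well's.
- deck_edge (a point): Middle of the front edge of the well's fixed rear deck, on its top: x = +70, z = 216 mm in the well's frame. The deck runs from there to the rear, over the whole width; the cover slides back beneath it. Axes as the well's.
- lid: Sliding cover, captive in the side channels: aluminium plate 265 (x) x 300 (y) x 4 mm, 0.6 to 1 kg. Origin in the middle of its underside, 186 mm above the bench; x to the rear, leading edge at x -132.5 mm. It starts 130 to 150 mm open, slightly cocked; it shuts by sliding towards the robot until its leading edge meets the stop rail (lid origin then at x -44.5 mm in the well's frame).
- lid_mid (a point): Middle of the cover's top. Two rubber buffers a side, 80 mm apart, guide it with 3 mm play a side; feet near its front corners drag with 3 to 7 N in all. A push at one knob swivels it about its other end until, some 0.1 rad out of square (one knob 23 mm ahead of the other), it binds fast. A push at the lagging knob frees it and brings it on. Its middle is bare. Axes as the cover's.
- pull_left (a point): Left (+y) pull of the cover: upright round black knob, 26 mm across, free to turn on its screw, from 8 to 26 mm above the plate's underside (plate top 4 mm above it). The point is on its axis, 17 mm above the underside, 24.5 mm behind the leading edge, 115 mm from mid width. Push it from behind (+x side) towards the robot. At least 50 mm lie free behind it, to the deck; between the knobs the plate is bare.
- pull_right (a point): The same for the right (-y) knob, 230 mm from the left one.
- edge_left (a point): Point on the cover's leading edge, 140 mm left of its middle; x = -177 mm in the well's frame when home.
- edge_right (a point): Point on the cover's leading edge, 140 mm right of its middle; x = -177 mm in the well's frame when home.
- hook: Magnetic hook fixed on the inside of the well's front wall, within 80 mm of mid width. Origin on the wall at the arm's axis, 150 mm above the bench; axes as the well's. Magnet: disc 30 mm across, 8 mm thick. Arm: steel wire 6 mm thick along +x, away from the wall and the robot, turned up at 58 mm from the wall; top of the upturned tip 19 mm above the origin.
- hook_seat (a point): On the hook, 35 mm from the wall, 6 mm above the arm's axis: where the axis of the bail's bar lies when it rests on the arm. Axes as the well's (x along the arm).
- logger: Temperature logger standing on the bench: grey plastic case 110 (x) x 30 (y) x 52 mm high with a rigid wire bail on top, 98 mm high in all, 0.17 to 0.29 kg. Origin at the centre of its underside, z up. Both ways round are alike but for its display.
- bail (a point): Middle of the bail's top bar: round, 6 mm thick, level, straight for 80 mm along the logger's x, its axis 95 mm above the underside. 40 mm free under the bar, down to the case; legs at x +-49 mm. It hangs with the bar across the hook's arm; fingers that pinch the bar to one side of its middle pass beside the hook. Axes as the logger's.
- spray: Bystander: white plastic bottle, 64 mm across, 170 mm high, standing on the bench. Origin at the centre of its underside.
- fittings: Bystander: steel tin, 72 mm across, 85 mm high, standing on the bench. Origin at the centre of its underside.
- capacitor: Bystander: aluminium motor capacitor, 48 mm across, 99 mm high with its tabs, standing on the well's rear deck. Origin at the centre of its underside.
Things that resemble listed ones, but are neither listed nor needed, are in the scene too. Several things have the shape of the logger; the one meant has the colours described above.

How it is judged:
By the outcome, as a careful person would: the job done as asked, in the order asked, and still so for the second after the job is handed in, with the robot touching nothing.
It also fails if it takes over 72 s, if anything falls off the work surface, if the arm or the gripper's body presses on something with over 40 N, if the wrist force passes 120 N, or if a joint passes its speed limit or range.

## Robot

A 6-joint arm with a two-finger parallel gripper is mounted at the origin on the work surface. World frame = base frame: x ahead of the robot, y to its left, z up, the work surface at z = 0. Lengths are in m, angles in degrees, forces in N, time in s.
With the tool pointing down it reaches from about 0.4 to 0.825 m from the base axis. Payload 7 kg.
Tool frame: the origin (TCP) lies at the very end of the fingers, on their centre line; the grasp point (between the pads) lies 19 mm behind it; z points along the fingers, y is the direction in which the jaws open and shut (so a half turn about z gives the same grasp; the last joint's range is limited). The gripper opens to 88 mm and grips with 3 to 60 N. Pads are 19 mm wide; open, the fingers measure 130 mm over their backs; the gripper's body (78 mm by 193 mm) begins 47 mm behind the grasp point.
Start: joints at [89.273, 20.546, 0.682, 0, -70.136, -16.507], TCP at [0.2, 0.645, 0.227] pointing down, gripper open.
Joint ranges: [-176.03, 176.03], [-82.01, 121.73], [-58.28, 71.71], [-173.87, 95.51], [-174.79, -0.11], [-173.66, 173.66]. Speed limits (degrees/s): [136.94, 136.94, 172.46, 180, 180, 180].

## Interface

Orientations are given as [roll, pitch, yaw] about the fixed x, y, z axes, in that order (R = Rz(yaw) Ry(pitch) Rx(roll)).
In Python, from plant import ctrl gives the robot as it stands.
- The arm moves only by the tool move_arm, never from a script. Its argument "increments" is a list of rows, each a list of 2 entries, a list of its own where there are three numbers: the shift along the world's x, y, z in mm, then the turn about the world's z in rad. A call has exactly 8 rows; each row shifts and turns the pose as measured when the row begins; what a row does not reach is not made up. A row lasts 1/10 s, in which the tool goes at most 50 mm and 8.59 degrees, less where a joint would pass 70% of its speed; a pose out of reach is approached as far as the arm can. A call with a gripper value outside its range is refused whole. "jaw" is the gripper command: -1 is shut, 1 is fully open, values between are in proportion, set as the call begins (left out, the last holds). The fingers move at their own pace and stop on an object; the grip force is fixed at half the most. Time passes only in rows, so rows that do not move let the fingers close, or fill a call up. It gives the time, the measured TCP pose, the force and the opening at its end, in the units of the state.
- ctrl.get_obs(): the state, without advancing time (a new reading comes with each control period).
- ctrl.snapshot(name): name is "scene" or "top" or "wrist"; returns a dict with "color" (420x560x3 uint8, red, green, blue), "fx", "fy", "cx", "cy" (pixels), "R" (3x3) and "t" (3): a world point X has camera coordinates R X + t. Camera axes: x right, y down, z forward; pixel columns grow to the right and rows downward; lengths in m; the calibration is good to about 2 mm. A picture is of the moment at which its call begins. There is no depth.
- ctrl.close_job(): hands the job in, once; it reports no verdict.
The state is a dict: "clock": time; "joint_pos": joint angles; "qvel": joint speeds; "tau": joint torques, N m; "tool_pos": TCP position; "orientation": TCP orientation; "force": force on the tool from outside, world axes, zero at the start; "moment": the same for the moment, N m; "opening": finger opening in m.
Only numpy, scipy, OpenCV 4.12 (cv2) and the standard library are available. Lean on these libraries where they do the work, as an engineer would, in place of code of your own. Each camera call takes 0.05 s, during which the arm holds its last target.

## Working session

There is one attempt and no reset: what is moved stays moved. The work goes in short steps, Python scripts to look and compute and a tool call to move; the robot and the scene stay as the last step left them, time stands still between calls to the robot, and variables do not carry over. Pictures are saved under pics/ and viewed, and the job is handed in when it is done.

Besides the shell and the picture viewer there is one more tool, called after ">>>" by a JSON object that holds its "fn" and its "kwargs", one argument or row to a line. move_arm: Moves the arm, as the interface text tells. Its arguments: {"type":"object","properties":{"increments":{"type":"array","items":{"type":"array"}},"jaw":{"type":"number"}},"required":["increments"]}

```bash
ls; mkdir -p pics; cat > h.py <<'E'
from plant import ctrl
import numpy as np, cv2, pickle
def snap(n,f):
    s=ctrl.snapshot(n); pickle.dump(s,open(f'pics/{f}.pkl','wb'))
    cv2.imwrite(f'pics/{f}.png',cv2.cvtColor(s['color'],cv2.COLOR_RGB2BGR)); return s
def load(f): return pickle.load(open(f'pics/{f}.pkl','rb'))
def P(s): return np.array([[s['fx'],0,s['cx']],[0,s['fy'],s['cy']],[0,0,1]])@np.c_[np.array(s['R']),np.array(s['t'])]
def proj(s,X):
    p=P(s)@np.r_[X,1]; return p[:2]/p[2]
def onz(s,uv,z):
    R=np.array(s['R']);t=np.array(s['t']);c=-R.T@t
    d=R.T@np.array([(uv[0]-s['cx'])/s['fx'],(uv[1]-s['cy'])/s['fy'],1]); return c+d*(z-c[2])/d[2]
def tri(*obs):
    A=[];b=[]
    for s,uv in obs:
        R=np.array(s['R']);t=np.array(s['t']);c=-R.T@t
        d=R.T@np.array([(uv[0]-s['cx'])/s['fx'],(uv[1]-s['cy'])/s['fy'],1]);d/=np.linalg.norm(d)
        M=np.eye(3)-np.outer(d,d);A.append(M);b.append(M@c)
    X=np.linalg.solve(sum(A),sum(b)); 
    return X,[np.round(proj(s,X)-uv,1) for s,uv in obs]
def crop(f,x0,y0,x1,y1,k,out):
    i=cv2.imread(f'pics/{f}.png')[y0:y1,x0:x1]; cv2.imwrite(f'pics/{out}.png',cv2.resize(i,None,fx=k,fy=k,interpolation=cv2.INTER_CUBIC))
E
python3 - <<'E'
from h import *
print(ctrl.get_obs())
for n in("scene","top","wrist"):
    s=snap(n,n+"0"); print(n,s['fx'],s['cx'],s['cy'],np.round(s['R'],3).tolist(),np.round(-np.array(s['R']).T@s['t'],3))
E
```

```text
pics
{'clock': 0.0, 'joint_pos': array([ 8.92729544e+01,  2.05921414e+01,  6.33663019e-01, -1.98322679e-02,
       -7.01352757e+01, -1.65068605e+01]), 'qvel': array([-0.04716321,  0.00421192,  0.06406773,  0.05322917, -0.03982679,
        0.05769687]), 'tau': array([ 9.52384798e-04, -5.82716453e+01,  2.93057477e+01,  6.99715421e+00,
        7.24798796e-03, -1.64380212e-04]), 'tool_pos': array([0.19986754, 0.64422148, 0.22561477]), 'orientation': array([ 1.79904812e+02, -8.76580521e-03, -1.72406531e+01]), 'force': array([-0.29248864, -0.44103326,  0.59612583]), 'moment': array([ 0.01069763, -0.00255318,  0.0387185 ]), 'opening': 0.08774976729029073}
scene 426.26199610159773 277.9282647712537 207.69369687119277 [[0.04, 0.999, -0.018], [0.596, -0.038, -0.802], [-0.802, 0.022, -0.597]] [1.282 0.07  0.721]
top 434.273653569678 280.0619998505499 213.73420133110398 [[-0.004, -1.0, -0.03], [-0.998, 0.006, -0.061], [0.061, 0.03, -0.998]] [0.464 0.073 1.249]
wrist 311.13312928565045 280.35644657458107 209.66999456793295 [[-0.297, -0.955, 0.001], [-0.926, 0.288, 0.246], [-0.235, 0.072, -0.969]] [0.265 0.626 0.383]
```

View pics/scene0.png

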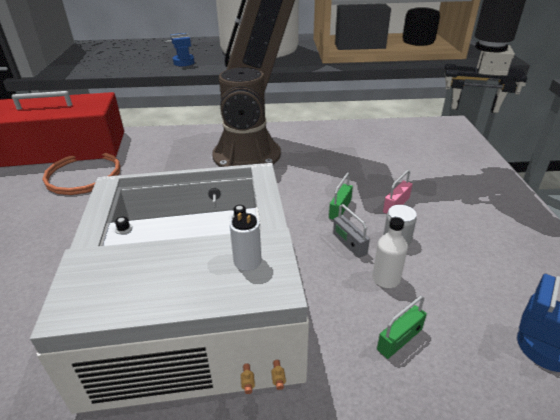

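View pics/top0.png

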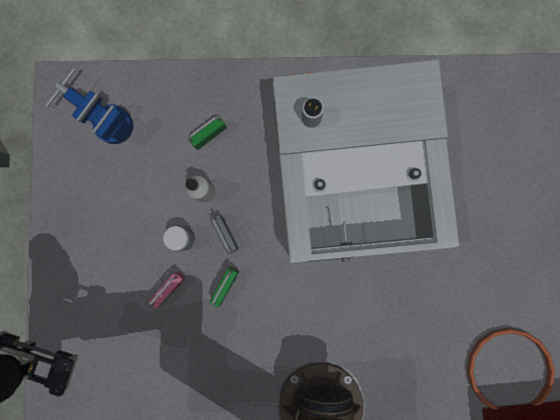

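View pics/wrist0.png

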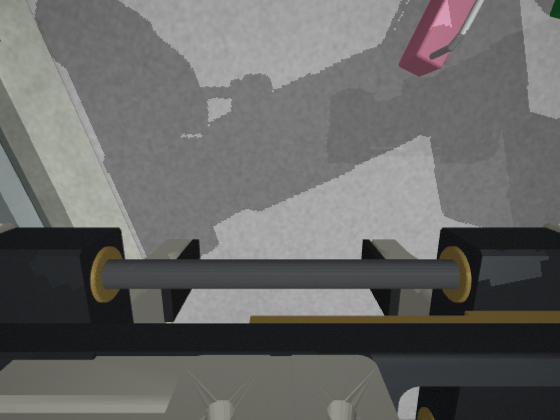

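The scene shows four logger-shaped things. In scene/top pixels they are: grey (350,235)/(224,232), green (341,200)/(224,287), green (402,331)/(208,132) and pink (398,197)/(166,290). Grey fits the description. I'll check it in a close crop and crop the well too.

```bash
python3 - <<'E'
from h import *
crop('scene0',310,180,430,270,6,'c1');crop('top0',160,170,260,270,6,'c2');crop('scene0',60,150,300,300,3,'c3');crop('top0',260,130,460,270,4,'c4')
E
```

```text
(no output)
```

View pics/c1.png

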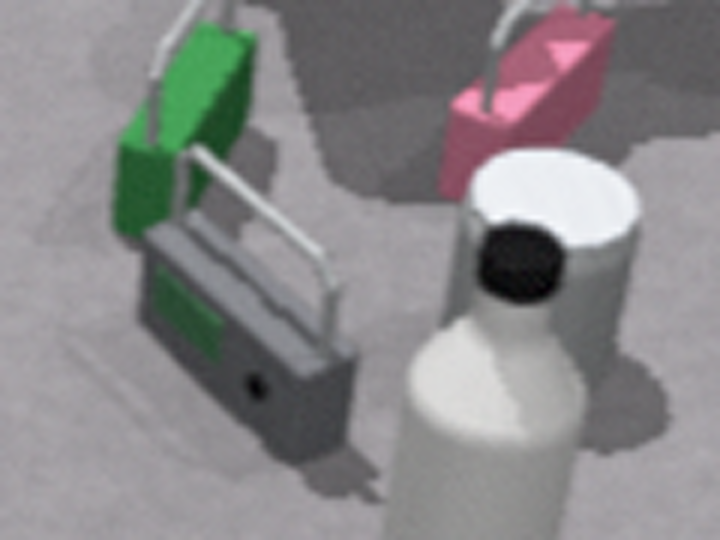

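View pics/c2.png

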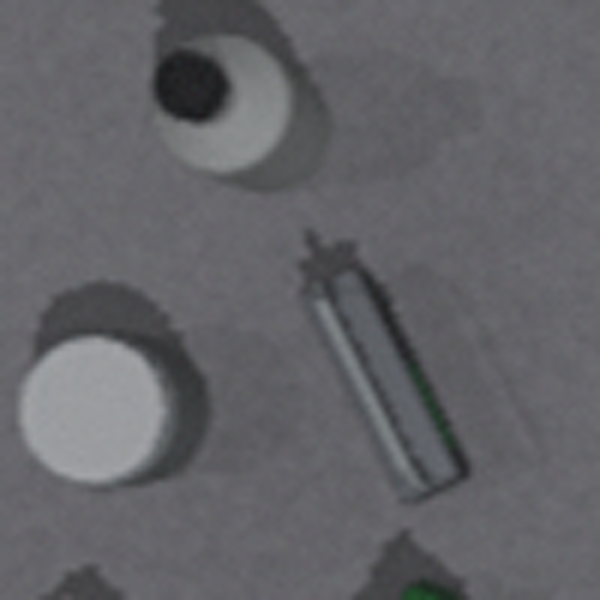

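View pics/c3.png

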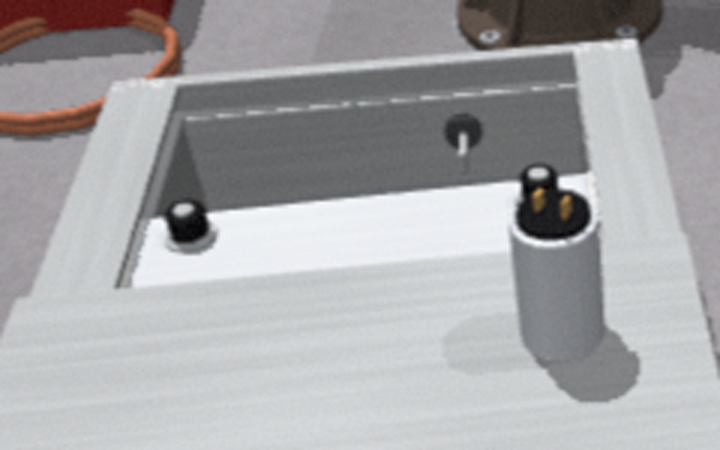

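View pics/c4.png

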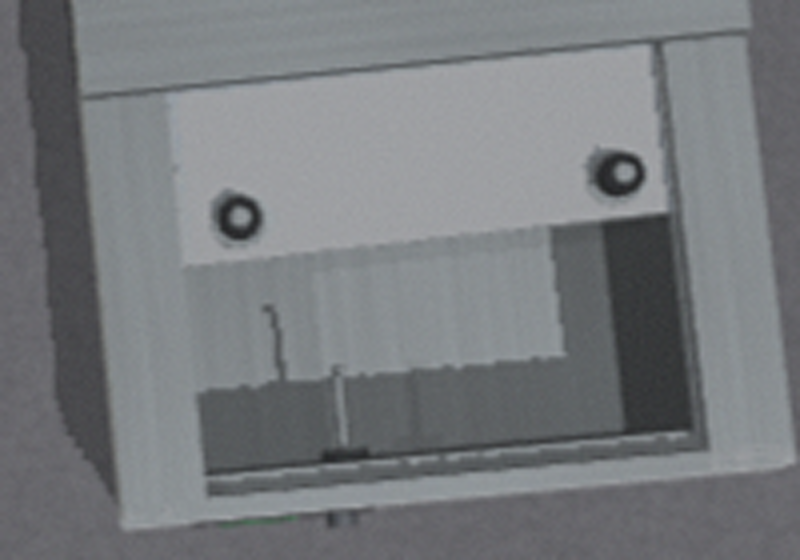

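```bash
cat > well.py <<'E'
from h import *
from scipy.optimize import least_squares
t=load('top0');s=load('scene0')
L=[(t,(274,77),(.26,.2,.216)),(t,(438,61),(.26,-.2,.216)),(t,(281,155),(.07,.2,.216)),(t,(447,138),(.07,-.2,.216)),(t,(291,262),(-.19,.2,.204)),(t,(458,246),(-.19,-.2,.204)),
(s,(97,178),(-.19,-.2,.204)),(s,(273,163.5),(-.19,.2,.204))]
def w(p,X): 
    c,q=np.cos(p[2]),np.sin(p[2]); return np.array([p[0]+c*X[0]-q*X[1],p[1]+q*X[0]+c*X[1],X[2]])
def fit(L):
    return least_squares(lambda p:np.concatenate([proj(c,w(p,X))-uv for c,uv,X in L]),[.6,-.05,-.1],loss='soft_l1').x
E
python3 - <<'E'
from well import *
p=fit(L);print('well',p,np.degrees(p[2]))
for c,uv,X in L: print(uv,np.round(proj(c,w(p,X))-uv,1))
a=tri((t,(213,220)),(s,(364.2,222.5)));b=tri((t,(228.3,252.5)),(s,(342,205)));print(a,b)
d=a[0]-b[0];print(np.linalg.norm(d),np.degrees(np.arctan2(d[1],d[0])),(a[0]+b[0])/2)
# hook: magnet scene (463,130)/3, top base (345,452)/4
inv=lambda X:(lambda d:(np.cos(p[2])*d[0]+np.sin(p[2])*d[1],-np.sin(p[2])*d[0]+np.cos(p[2])*d[1],X[2]))(X-[p[0],p[1],0])
m=tri((t,(260+345/4,130+448/4)),(s,(60+463/3,150+132/3)));print('magnet',m,inv(m[0]))
m=tri((t,(260+337/4,130+370/4)),(s,(60+463/3,150+165/3)));print('tip',m,inv(m[0]))
for n,u,v in(('L',(260+240/4,130+215/4),(60+539/3,150+170/3)),('R',(260+624/4,130+172/4),(60+184/3,150+207/3))):
    m=tri((t,u),(s,v));print(n,m,inv(m[0]))
E
```

```text
well [ 0.61829103 -0.10208525  0.08753989] 5.01566643202533
(274, 77) [-0.9  0.2]
(438, 61) [ 0.3 -0.5]
(281, 155) [-0.7 -0.9]
(447, 138) [ 0.4 -0. ]
(291, 262) [-0.7  0.1]
(458, 246) [0.3 0.9]
(97, 178) [ 0.  -0.3]
(273, 163.5) [-1.4  0. ]
(array([0.51856177, 0.28785337, 0.10069349]), [array([-0.6, -0.1]), array([-0.7,  0.1])]) (array([0.43203306, 0.24971708, 0.08925049]), [array([-1. , -0.1]), array([-1.1,  0.1])])
0.0952498638759509 23.78479787260526 [0.47529741 0.26878523 0.09497199]
magnet (array([ 0.45874687, -0.05753996,  0.15555504]), [array([-0.7,  0.1]), array([-0.8, -0. ])]) (np.float64(-0.1550387313880202), np.float64(0.05832336016765891), np.float64(0.15555503972645024))
tip (array([ 0.5074612 , -0.05302712,  0.1591657 ]), [array([-0.6,  0. ]), array([-0.7, -0. ])]) (np.float64(-0.10611638874544366), np.float64(0.05855992397636876), np.float64(0.15916570496348062))
L (array([0.59780781, 0.01045991, 0.21819419]), [array([-0.7,  0. ]), array([-0.9,  0. ])]) (np.float64(-0.010565180964699957), np.float64(0.113905011493463), np.float64(0.21819419357112568))
R (array([ 0.62156364, -0.21728088,  0.21706117]), [array([-0.6,  0.1]), array([-0.8, -0.1])]) (np.float64(-0.006811258650734633), np.float64(-0.11504064499746149), np.float64(0.21706117463395638))
```

```bash
python3 - <<'E'
from well import *
p=fit(L)
m=np.array([.4753,.2688]);a=np.radians(23.8);u=np.array([np.cos(a),np.sin(a)]);n=np.array([-u[1],u[0]])
def loc(X): d=X[:2]-m; return np.round([d@u,d@n],3)
b=onz(t,(160+192/6,170+87/6),.165);bb=tri((t,(192,184.5)),(s,(397,223)))
tin=onz(t,(160+93/6,170+410/6),.085);print('bottle',b,bb,loc(b),'tin',tin,loc(tin))
g=onz(t,(224,287),.08);print('green',g,loc(g)); g2=onz(t,(234,268),.052);print(loc(g2))
c=onz(t,(312,107),.31);d=c-[p[0],p[1],0];print('cap',c,np.cos(p[2])*d[0]+np.sin(p[2])*d[1],-np.sin(p[2])*d[0]+np.cos(p[2])*d[1])
for nm,X in(('seat',(-.13,.0585,.156)),('pre',(-.075,.0585,.156)),('kL',(-.0106,.115,0)),('home k',(-.1525,.115,0)),('home kr',(-.1525,-.115,0))): print(nm,w(p,X))
E
```

```text
bottle [0.60542685 0.32827292 0.165     ] (array([0.60570105, 0.33031503, 0.1665797 ]), [array([-0.9, -0.2]), array([-1.2,  0.1])]) [0.143 0.002] tin [0.47014442 0.39065254 0.085     ] [0.044 0.114]
green [0.3393579  0.25955168 0.08      ] [-0.128  0.046]
[-0.093  0.006]
cap [0.75559716 0.03041627 0.31      ] 0.14836471634269424 0.11998972428534782
seat [ 0.48367428 -0.05517491  0.156     ]
pre [ 0.53846367 -0.05036636  0.156     ]
kL [0.59767739 0.01154766 0.        ]
home k [ 0.45632075 -0.00085839  0.        ]
home kr [ 0.47642922 -0.22997768  0.        ]
```

>>> {"fn": "move_arm", "kwargs": {
  "increments": [
    [[30, -37, 0], 0.09],
    [[30, -37, 0], 0.09],
    [[30, -37, 0], 0.09],
    [[30, -37, 0], 0.09],
    [[30, -37, 0], 0.09],
    [[30, -37, 0], 0.09],
    [[30, -37, 0], 0.09],
    [[30, -37, 0], 0.09]
  ],
  "jaw": 1
}}

```text
clock: 0.95
tool_pos: [0.4419, 0.34, 0.2221]
orientation: [179.7, 0.0, 26.1]
force: [0.6, -0.6, -0.6]
opening: 0.0878
```

>>> {"fn": "move_arm", "kwargs": {
  "increments": [
    [[18, -20, -5], -0.03],
    [[18, -20, -5], -0.01],
    [[16, -20, -5], 0],
    [[0, -3, -5], 0],
    [[0, 0, -5], 0],
    [[0, 0, -5], 0],
    [[0, 0, 0], 0],
    [[0, 0, 0], 0]
  ]
}}

```text
clock: 1.75
tool_pos: [0.4968, 0.2697, 0.19]
orientation: [179.7, 0.1, 23.6]
force: [0.2, -0.8, -0.2]
opening: 0.0874
```

```bash
python3 - <<'E'
from h import *
o=ctrl.get_obs();print(o['tool_pos'],o['orientation'])
s=snap('wrist','w1')
# predicted
for k in(-.04,0,.04):print(proj(s,np.array([.4753+k*.915,.2688+k*.4035,.095])))
E
```

```text
[0.49681803 0.26973255 0.18997854] [1.79687528e+02 1.32803093e-01 2.35967816e+01]
[271.25443922 279.72999643]
[270.73093866 237.03871838]
[270.16688327 191.04020922]
```

View pics/w1.png

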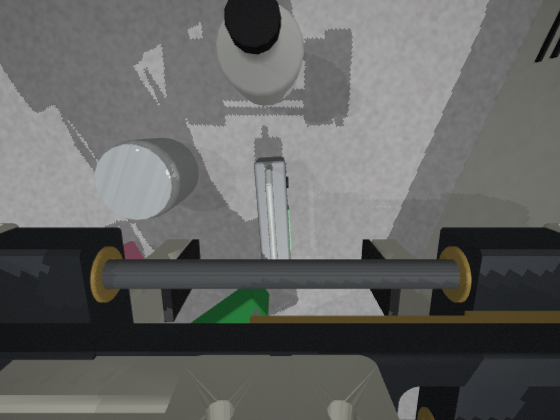

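```bash
python3 - <<'E'
from h import *
crop('w1',220,130,330,270,4,'c5')
s=load('w1')
for k in(.045,.052):print(proj(s,np.array([.4753+k*.915,.2688+k*.4035,.095])))
for z in (.052,):
  for k in(.055,):print('case',proj(s,np.array([.4753+k*.915,.2688+k*.4035,z])))
E
```

```text
[270.09328898 185.03862234]
[269.98904565 176.53761664]
case [271.14552947 166.78859919]
```

View pics/c5.png

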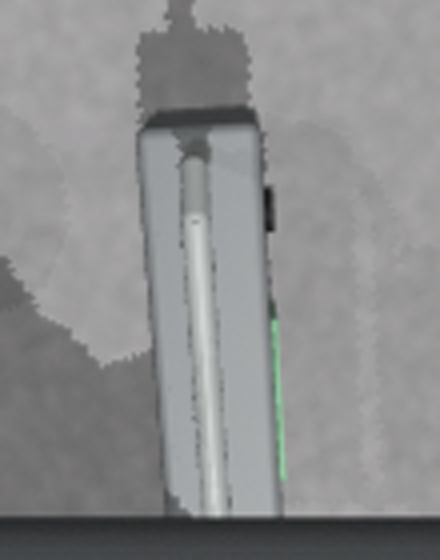

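```bash
python3 - <<'E'
from h import *
s=load('w1')
a=onz(s,(269,184),.095);b=onz(s,(273.5,254),.095);d=a-b
print(a,b,np.degrees(np.arctan2(d[1],d[0])))
c=onz(s,(220+141/4,130+130/4),.052);e=onz(s,(220+260/4,130+125/4),.052);print('case end',(c+e)/2, np.degrees(np.arctan2(*(e-c)[1::-1])))
f=onz(s,(220+141/4,130+130/4),.052);g=onz(s,(220+167/4,130+490/4),.052);d=f-g;print(np.degrees(np.arctan2(d[1],d[0])))
f=onz(s,(220+258/4,130+125/4),.052);g=onz(s,(220+283/4,130+500/4),.052);d=f-g;print(np.degrees(np.arctan2(d[1],d[0])))
f=onz(s,(220+141/4,130+130/4),.052)
E
```

```text
[0.51690936 0.28811576 0.095     ] [0.46196192 0.26048966 0.095     ] 26.6920242009441
case end [0.52948212 0.29368988 0.052     ] -64.07345839608203
26.584278615288962
27.601791004138775
```

>>> {"fn": "move_arm", "kwargs": {
  "increments": [
    [[0, 4, -15], 0.03],
    [[0, 4, -25], 0.026],
    [[0, 0, -25], 0],
    [[0, 0, -20], 0],
    [[0, 0, -10], 0],
    [[0, 0, -4], 0],
    [[0, 0, 0], 0],
    [[0, 0, 0], 0]
  ]
}}

```text
clock: 2.6
tool_pos: [0.4973, 0.2836, 0.0923]
orientation: [179.8, -0.3, 27.3]
force: [0.6, -0.1, 0.4]
opening: 0.0875
```

>>> {"fn": "move_arm", "kwargs": {
  "increments": [
    [[0, -3, -4], 0],
    [[0, -2, -2], 0],
    [[0, 0, 0], 0],
    [[0, 0, 0], 0],
    [[0, 0, 0], 0],
    [[0, 0, 0], 0],
    [[0, 0, 0], 0],
    [[0, 0, 0], 0]
  ],
  "jaw": 0
}}

```text
clock: 3.4
tool_pos: [0.4987, 0.2791, 0.0888]
orientation: [179.9, -0.6, 27.3]
force: [-0.6, -0.0, -0.1]
opening: 0.0441
```

>>> {"fn": "move_arm", "kwargs": {
  "increments": [
    [[-1, -1, -3], 0],
    [[0, 0, -1], 0],
    [[0, 0, 0], 0],
    [[0, 0, 0], 0],
    [[0, 0, 0], 0],
    [[0, 0, 0], 0],
    [[0, 0, 0], 0],
    [[0, 0, 0], 0]
  ],
  "jaw": -1
}}

```text
clock: 4.2
tool_pos: [0.4974, 0.278, 0.0842]
orientation: [179.9, -0.6, 27.3]
force: [-1.1, 0.6, 0.2]
opening: 0.0045
```

>>> {"fn": "move_arm", "kwargs": {
  "increments": [
    [[0, 0, 5], 0],
    [[0, 0, 15], 0],
    [[0, 0, 25], 0],
    [[0, 0, 30], 0],
    [[0, 0, 30], 0],
    [[0, 0, 25], 0],
    [[0, 0, 10], 0],
    [[0, 0, 0], 0]
  ]
}}

```text
clock: 5.0
tool_pos: [0.4947, 0.2756, 0.2284]
orientation: [179.8, -0.3, 27.3]
force: [-0.0, 0.2, -2.6]
opening: 0.0049
```

```bash
python3 - <<'E'
from h import *
o=ctrl.get_obs();print(o['tool_pos'],o['orientation'],o['force'],o['opening'])
s=snap('wrist','w2');s=snap('scene','s2')
crop('s2',280,100,480,280,3,'c6')
E
```

```text
[0.49471053 0.27556603 0.228395  ] [179.8398455   -0.2620481   27.26040843] [-0.00446442  0.19453019 -2.58527304] 0.004936203577297131
```

View pics/w2.png

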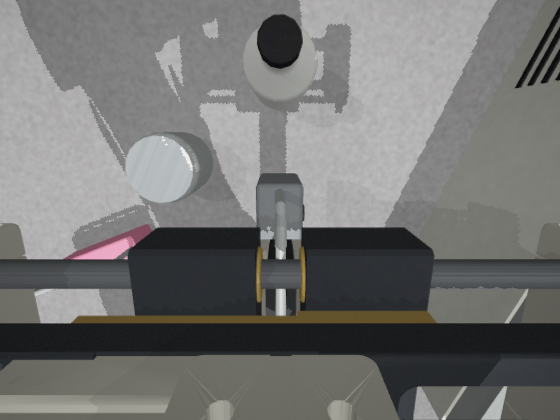

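View pics/c6.png

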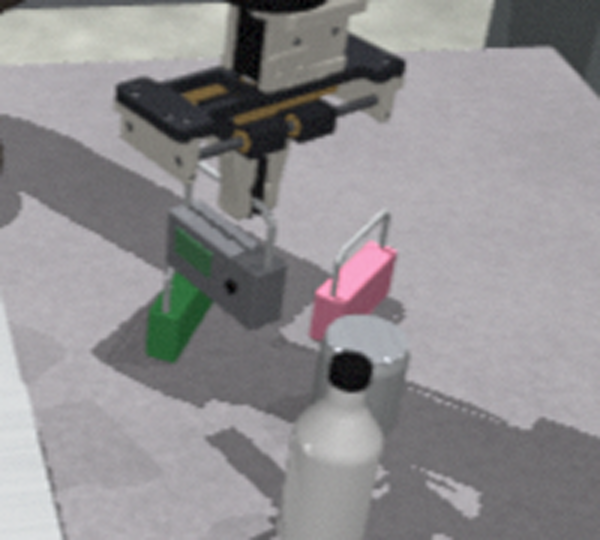

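>>> {"fn": "move_arm", "kwargs": {
  "increments": [
    [[5, -10, 20], -0.12],
    [[5, -15, 25], -0.12],
    [[5, -20, 25], -0.12],
    [[5, -20, 20], -0.12],
    [[5, -20, 5], -0.12],
    [[5, -20, 0], -0.12],
    [[5, -20, 0], -0.12],
    [[5, -20, 0], -0.12]
  ]
}}

```text
clock: 5.9
tool_pos: [0.5295, 0.1246, 0.3082]
orientation: [179.1, 1.1, -29.7]
force: [0.6, -0.5, -1.9]
opening: 0.0049
```

>>> {"fn": "move_arm", "kwargs": {
  "increments": [
    [[1, -25, 8], -0.12],
    [[1, -25, 4], -0.12],
    [[1, -28, 2], -0.12],
    [[1, -28, 0], -0.12],
    [[1, -28, 0], -0.12],
    [[1, -25, 0], -0.12],
    [[0, -20, 0], -0.12],
    [[0, -10, 0], -0.1]
  ]
}}

```text
clock: 6.7
tool_pos: [0.5305, -0.0731, 0.305]
orientation: [177.6, 1.6, -86.0]
force: [0.0, 0.7, -1.5]
opening: 0.0046
```

>>> {"fn": "move_arm", "kwargs": {
  "increments": [
    [[0, 0, 0], 0],
    [[0, 0, 0], 0],
    [[0, 0, 0], 0],
    [[0, 0, 0], 0],
    [[0, 0, 0], 0],
    [[0, 0, 0], 0],
    [[0, 0, 0], 0],
    [[0, 0, 0], 0]
  ]
}}

```text
clock: 7.5
tool_pos: [0.5291, -0.072, 0.2997]
orientation: [177.1, 1.6, -85.7]
force: [-0.8, -0.2, -1.4]
opening: 0.0046
```

```bash
python3 - <<'E'
from h import *
o=ctrl.get_obs();print(o['tool_pos'],o['orientation'],o['force'],o['opening'])
snap('wrist','w3');snap('scene','s3');snap('top','t3')
crop('s3',80,40,330,240,3,'c7');crop('t3',260,90,460,270,4,'c8')
E
```

```text
[ 0.52911431 -0.07200915  0.2997152 ] [177.1039477    1.59149154 -85.70710939] [-0.79682943 -0.17992034 -1.42844931] 0.004621786792933061
```

View pics/c7.png

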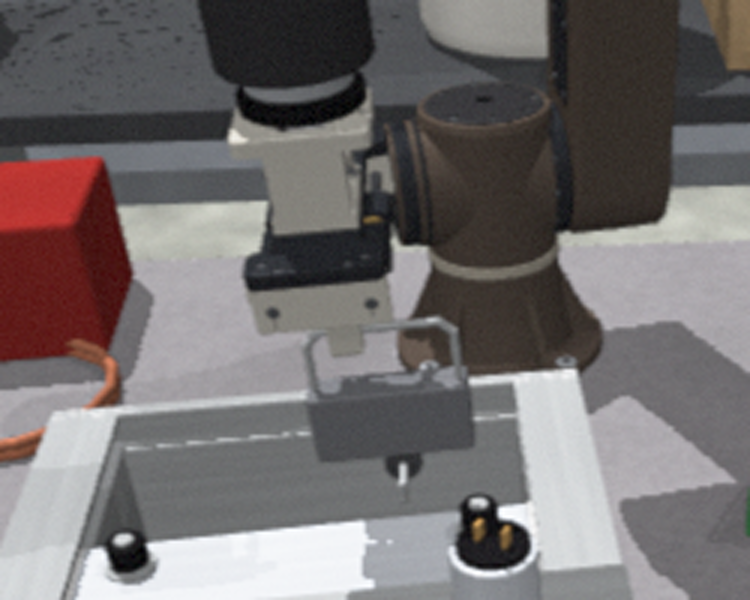

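View pics/c8.png

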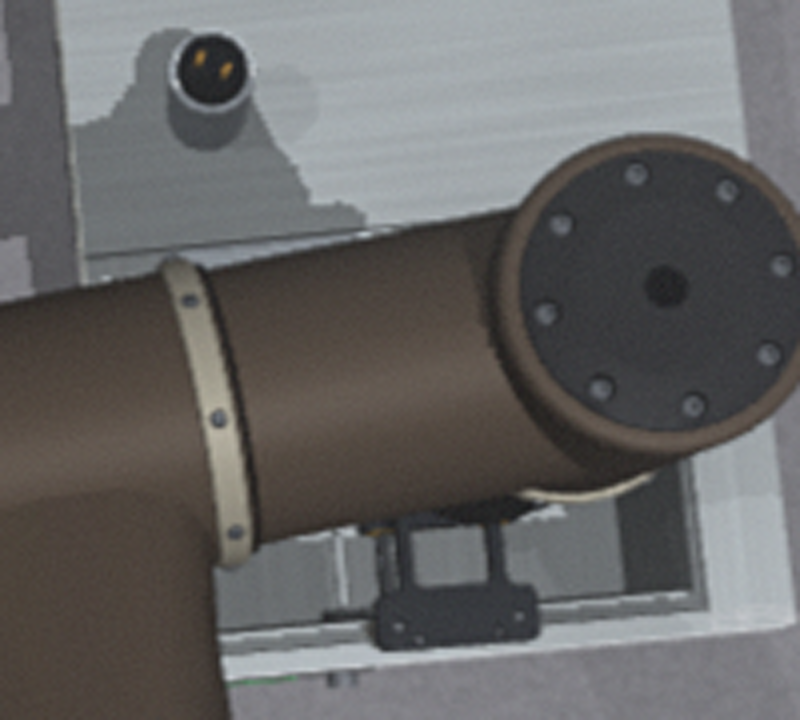

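View pics/w3.png

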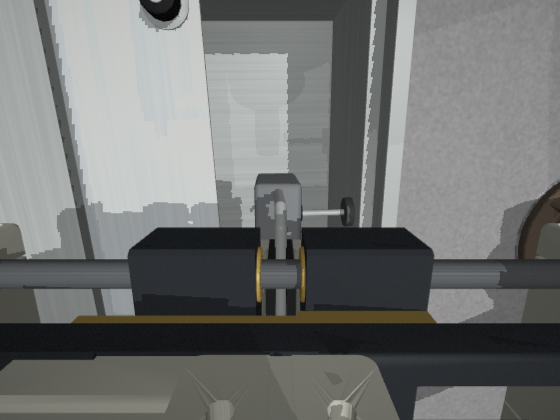

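```bash
cat >> h.py <<'E'
from scipy.spatial.transform import Rotation as Ro
def tool():
    o=ctrl.get_obs(); return o['tool_pos'],Ro.from_euler('xyz',o['orientation'],degrees=True).as_matrix(),o
E
python3 - <<'E'
from h import *
p,R,o=tool();print(np.round(R,3))
s=load('s3')
for k in(-.069,-.06,-.02,.02,.029): print(k,(proj(s,p+R@[k,0,-.011])-[80,40])*3)
print('corners',[(proj(s,p+R@np.array([k,y,z]))-[80,40])*3 for k,y,z in((-.075,-.015,.032),(.035,-.015,.032),(-.075,-.015,.084),(.035,-.015,.084))])
E
```

```text
[[ 0.074 -0.996 -0.053]
 [-0.997 -0.076  0.024]
 [-0.028  0.051 -0.998]]
-0.069 [448.49545747 321.08449136]
-0.06 [434.94187207 322.37835988]
-0.02 [374.47765695 328.15046681]
0.02 [313.64184451 333.9580476 ]
0.029 [299.90222557 335.26967547]
corners [array([465.11506047, 386.39051764]), array([301.48435722, 402.56664543]), array([472.77920458, 447.56592656]), array([315.29819917, 463.62921549])]
```

>>> {"fn": "move_arm", "kwargs": {
  "increments": [
    [[5, 0, -5], 0],
    [[5, 0, -15], 0],
    [[3, 0, -22], 0],
    [[0, 0, -22], 0],
    [[0, 0, -20], 0],
    [[0, 0, -18], 0],
    [[0, 0, -12], 0],
    [[0, 0, -5], 0]
  ]
}}

```text
clock: 8.45
tool_pos: [0.5449, -0.0727, 0.1756]
orientation: [177.3, 1.6, -85.8]
force: [-0.1, 0.0, -1.7]
opening: 0.0052
```

```bash
python3 - <<'E'
from h import *
p,R,o=tool();print(p,o['orientation'],o['force'],o['opening']);print(np.round(R,3))
snap('wrist','w4');snap('scene','s4');snap('top','t4')
crop('s4',80,90,330,290,3,'c9')
crop('w4',200,120,420,240,3,'c10')
E
```

```text
[ 0.54487727 -0.07266755  0.17558882] [177.2992031    1.57935419 -85.75212139] [-0.14709262  0.03945396 -1.71415318] 0.005165809882223349
[[ 0.074 -0.996 -0.049]
 [-0.997 -0.075  0.024]
 [-0.028  0.047 -0.999]]
```

View pics/c9.png

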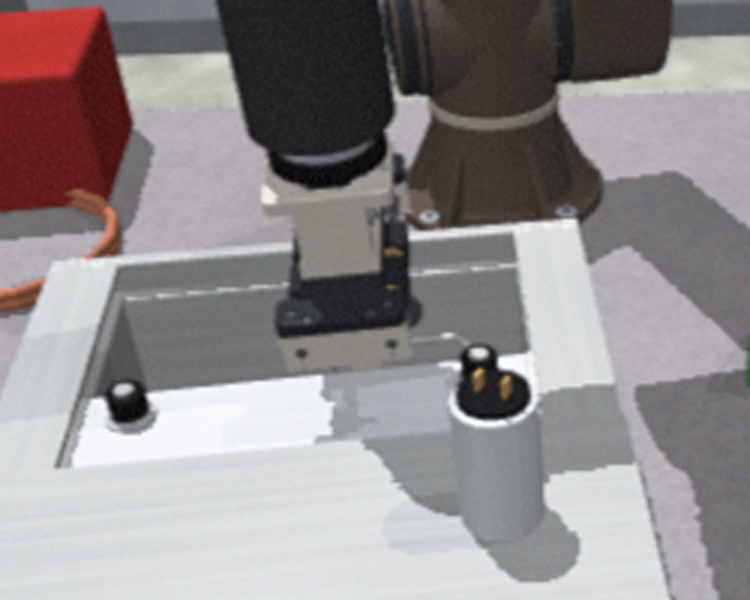

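View pics/c10.png

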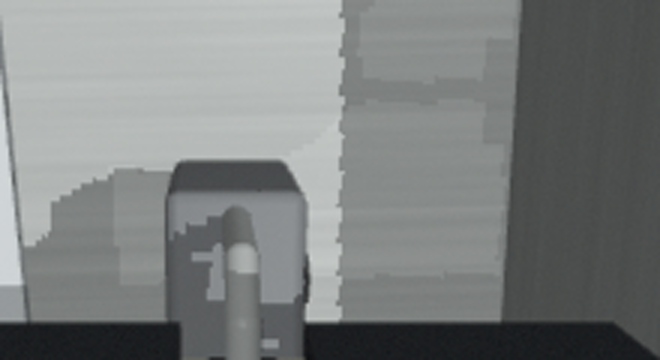

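>>> {"fn": "move_arm", "kwargs": {
  "increments": [
    [[0, 0, -3], 0],
    [[-4, 0, -2], 0],
    [[-8, -1, 0], 0],
    [[-10, -1, 0], 0],
    [[-10, -1, 0], 0],
    [[-8, -1, 0], 0],
    [[-4, 0, 0], 0],
    [[0, 0, 0], 0]
  ]
}}

```text
clock: 9.4
tool_pos: [0.4984, -0.077, 0.1755]
orientation: [177.8, 1.6, -85.7]
force: [0.2, -1.0, -1.9]
opening: 0.0048
```

>>> {"fn": "move_arm", "kwargs": {
  "increments": [
    [[-2, 0, -2], 0],
    [[-3, 0, -2], 0],
    [[-4, 0, -2], 0],
    [[-2, 0, -2], 0],
    [[-1, 0, -3], 0],
    [[0, 0, -3], 0],
    [[0, 0, -2], 0],
    [[0, 0, 0], 0]
  ]
}}

```text
clock: 10.2
tool_pos: [0.486, -0.0769, 0.1576]
orientation: [177.7, 1.6, -85.7]
force: [0.1, -0.7, -1.6]
opening: 0.005
```

```bash
python3 - <<'E'
from h import *
p,R,o=tool();print(p,o['orientation'],o['force'],o['moment'],o['opening']);
snap('wrist','w5');snap('scene','s5')
crop('s5',80,90,330,290,3,'c11')
crop('w5',200,120,420,240,3,'c12')
E
```

```text
[ 0.48597123 -0.07689959  0.15763624] [177.74404158   1.57935362 -85.69735252] [ 0.12035913 -0.71566102 -1.60171863] [-0.01026266 -0.23338325 -0.06339221] 0.0049714653159486115
```

View pics/c11.png

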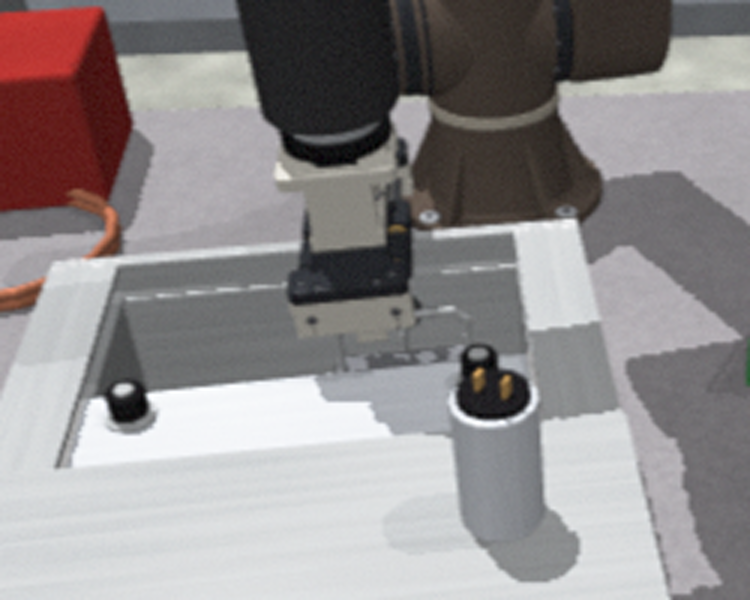

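View pics/c12.png

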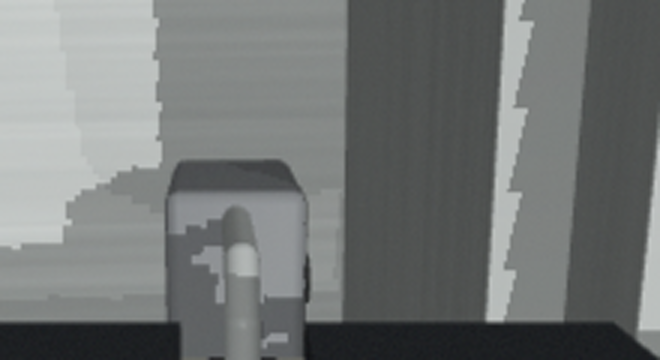

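>>> {"fn": "move_arm", "kwargs": {
  "increments": [
    [[0, 0, -3], 0],
    [[0, 0, -3], 0],
    [[0, 0, -2], 0],
    [[0, 0, -2], 0],
    [[0, 0, -1], 0],
    [[0, 0, -1], 0],
    [[0, 0, 0], 0],
    [[0, 0, 0], 0]
  ]
}}

```text
clock: 11.1
tool_pos: [0.4865, -0.0769, 0.145]
orientation: [177.8, 1.6, -85.7]
force: [-0.6, -0.6, -2.0]
opening: 0.0044
```

>>> {"fn": "move_arm", "kwargs": {
  "increments": [
    [[0, 0, -1], 0],
    [[0, 0, -1], 0],
    [[0, 0, 0], 0],
    [[0, 0, -1], 0],
    [[0, 0, 0], 0],
    [[0, 0, 0], 0],
    [[0, 0, 0], 0],
    [[0, 0, 0], 0]
  ]
}}

```text
clock: 11.9
tool_pos: [0.487, -0.0769, 0.1435]
orientation: [177.9, 1.6, -85.7]
force: [-1.3, -0.3, 2.0]
opening: 0.0047
```

>>> {"fn": "move_arm", "kwargs": {
  "increments": [
    [[0, 0, 0], 0],
    [[0, 0, 0], 0],
    [[0, 0, 0], 0],
    [[0, 0, 0], 0],
    [[0, 0, 0], 0],
    [[0, 0, 0], 0],
    [[0, 0, 0], 0],
    [[0, 0, 0], 0]
  ],
  "jaw": -0.65
}}

```text
clock: 12.7
tool_pos: [0.4876, -0.0769, 0.143]
orientation: [177.9, 1.6, -85.7]
force: [0.8, -0.5, 0.1]
opening: 0.0152
```

```bash
python3 - <<'E'
from h import *
p,R,o=tool();print(p,o['orientation'],o['force'],o['moment'],o['opening']);
snap('wrist','w6');snap('scene','s6')
crop('s6',150,150,270,250,6,'c13')
crop('w6',200,120,420,340,3,'c14')
E
```

```text
[ 0.4876319  -0.07687891  0.142987  ] [177.94339642   1.56073534 -85.66013124] [ 0.77302852 -0.47874514  0.12716885] [ 0.02223575 -0.20558259  0.01923237] 0.01523269562693664
```

View pics/c13.png

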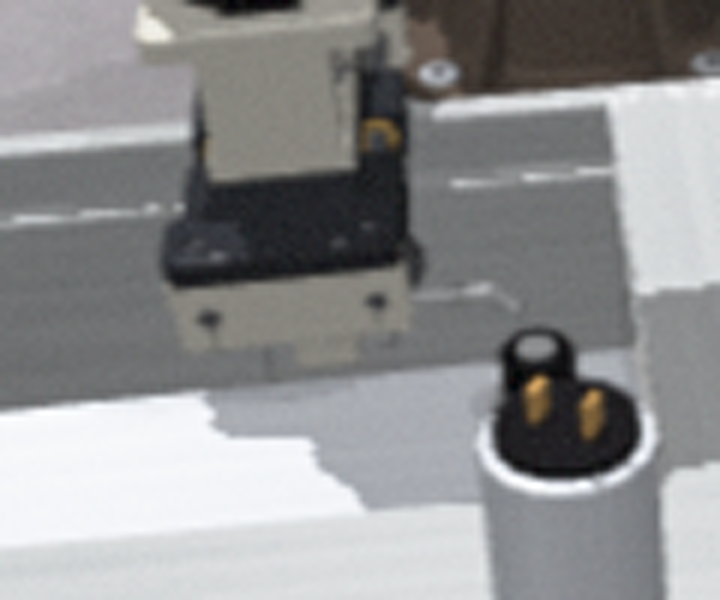

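View pics/c14.png

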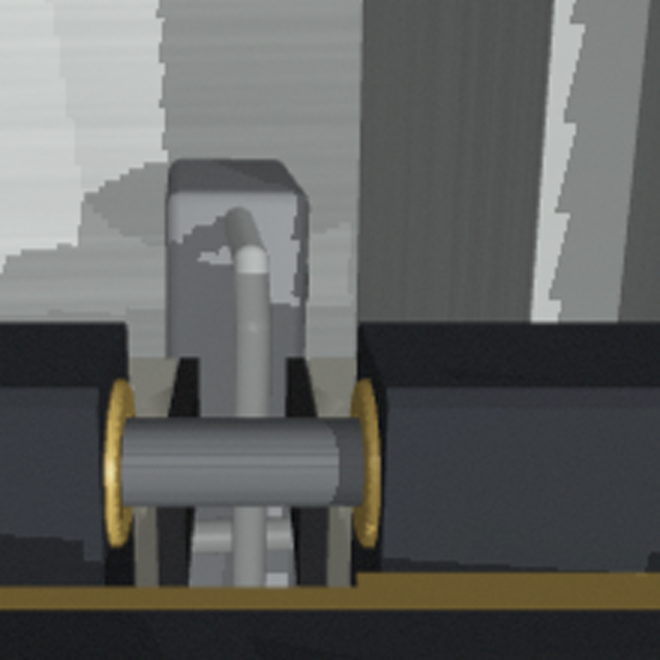

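>>> {"fn": "move_arm", "kwargs": {
  "increments": [
    [[0, 0, 4], 0],
    [[0, 0, 8], 0],
    [[0, 0, 12], 0],
    [[0, 0, 15], 0],
    [[0, 0, 20], 0],
    [[0, 0, 20], 0],
    [[0, 0, 20], 0],
    [[0, 0, 15], 0]
  ]
}}

```text
clock: 13.6
tool_pos: [0.4865, -0.0774, 0.2659]
orientation: [177.9, 1.5, -85.7]
force: [-0.1, -0.9, -0.5]
opening: 0.0155
```

```bash
python3 - <<'E'
from h import *
p,R,o=tool();print(p,o['orientation'],o['force'],o['moment'],o['opening']);
snap('wrist','w7');snap('scene','s7')
crop('s7',110,130,290,260,4,'c15')
E
```

```text
[ 0.48654275 -0.0773506   0.26587239] [177.94307391   1.52694795 -85.6567281 ] [-0.1029919  -0.92296789 -0.52313743] [ 0.00934666 -0.21947485  0.01108784] 0.015511570771010286
```

View pics/c15.png

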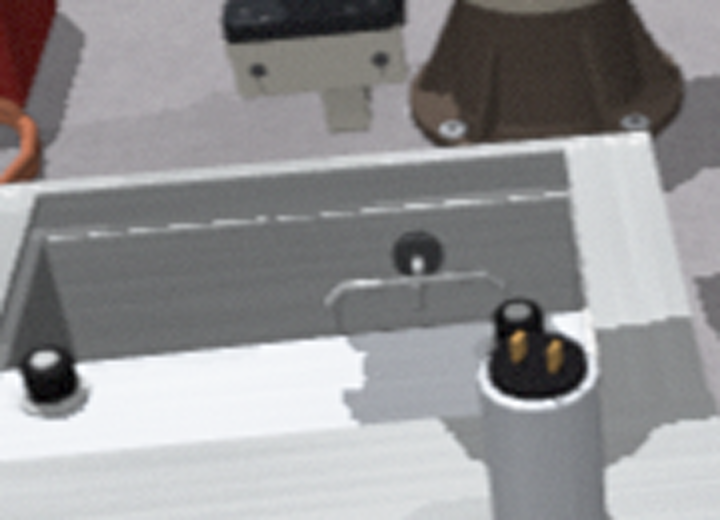

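View pics/w7.png

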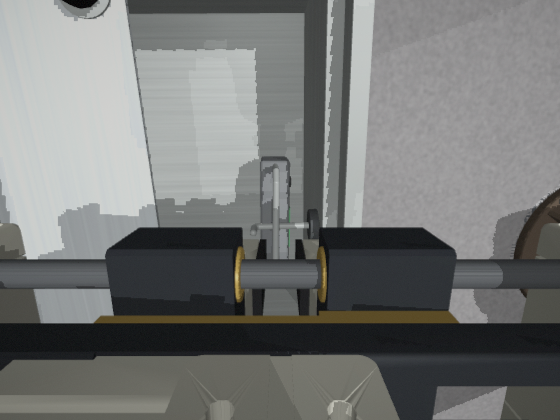

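>>> {"fn": "move_arm", "kwargs": {
  "increments": [
    [[8, 4, 0], -0.1],
    [[10, 7, 0], -0.1],
    [[10, 7, 0], -0.1],
    [[10, 7, 0], -0.1],
    [[10, 7, 0], -0.1],
    [[10, 7, 0], -0.1],
    [[10, 7, 0], -0.1],
    [[10, 7, 0], -0.1]
  ],
  "jaw": -1
}}

```text
clock: 14.5
tool_pos: [0.5662, -0.0232, 0.2713]
orientation: [178.3, 1.6, -133.3]
force: [0.4, -0.4, -0.7]
opening: 0.0004
```

>>> {"fn": "move_arm", "kwargs": {
  "increments": [
    [[10, 6, 0], -0.1],
    [[10, 6, 0], -0.1],
    [[10, 6, 0], -0.1],
    [[10, 5, 0], -0.1],
    [[10, 5, 0], -0.1],
    [[10, 5, 0], -0.1],
    [[8, 3, 0], -0.1],
    [[3, 0, 0], -0.04]
  ]
}}

```text
clock: 15.3
tool_pos: [0.6391, 0.0151, 0.2726]
orientation: [178.2, 1.5, -177.6]
force: [-0.1, 0.4, -0.2]
opening: 0.0004
```

>>> {"fn": "move_arm", "kwargs": {
  "increments": [
    [[0, 0, -8], 0.02],
    [[0, 0, -15], 0.02],
    [[0, 0, -18], 0],
    [[0, 0, -15], 0],
    [[0, 0, -9], 0],
    [[0, 0, -4], 0],
    [[0, 0, -2], 0],
    [[0, 0, 0], 0]
  ]
}}

```text
clock: 16.1
tool_pos: [0.6373, 0.0147, 0.1979]
orientation: [178.2, 1.5, -174.5]
force: [0.1, 0.4, -0.1]
opening: 0.0004
```

```bash
python3 - <<'E'
from h import *
p,R,o=tool();print(p,o['orientation'],o['force'],o['opening']);print(np.round(R,3))
snap('wrist','w8');snap('scene','s8')
crop('s8',110,130,290,260,4,'c16')
E
```

```text
[0.63730397 0.01473928 0.19785215] [ 178.22943129    1.48183625 -174.5446535 ] [ 0.06885338  0.37217306 -0.11467038] 0.00037599742347582964
[[-0.995 -0.096  0.023]
 [-0.095  0.995  0.033]
 [-0.026  0.031 -0.999]]
```

View pics/c16.png

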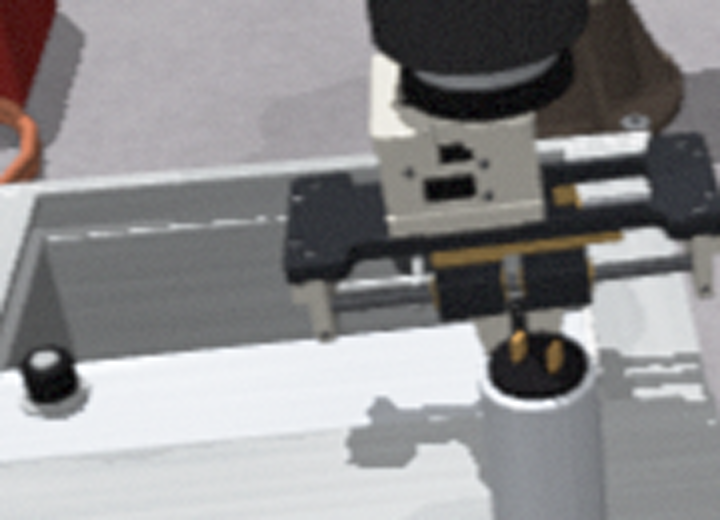

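View pics/w8.png

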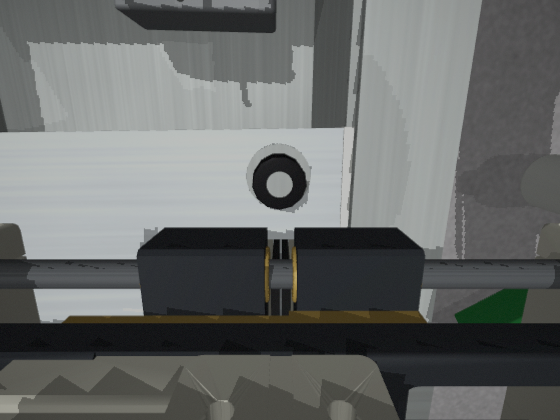

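>>> {"fn": "move_arm", "kwargs": {
  "increments": [
    [[-4, 0, 0], 0],
    [[-5, -1, 0], 0],
    [[-5, 0, 0], 0],
    [[-4, 0, 0], 0],
    [[-4, -1, 0], 0],
    [[-4, 0, 0], 0],
    [[-4, 0, 0], 0],
    [[0, 0, 0], 0]
  ]
}}

```text
clock: 17.0
tool_pos: [0.6062, 0.0128, 0.2005]
orientation: [178.2, 1.8, -174.5]
force: [-0.2, 0.4, -0.1]
opening: 0.0004
```

```bash
cat > k.py <<'E'
import sys
from well import *
pw=fit(L)
def winv(X):
    d=X-np.array([pw[0],pw[1],0]);c,q=np.cos(pw[2]),np.sin(pw[2]);return np.array([c*d[0]+q*d[1],-q*d[0]+c*d[1],X[2]])
def look(n):
    p,R,o=tool();print('tcp',np.round(p,4),'well',np.round(winv(p),4),np.round(o['orientation'],1),'F',np.round(o['force'],1),o['clock'])
    return snap('wrist',n),snap('scene','s'+n)
def w2(a): 
    X=winv(a);return np.round(X*1000,1)
E
python3 -c "
from k import *
look('w9')"
```

```text
tcp [0.6062 0.0128 0.2005] well [-0.002   0.1155  0.2005] [ 178.2    1.8 -174.5] F [-0.2  0.4 -0.1] 17.0
```

View pics/w9.png

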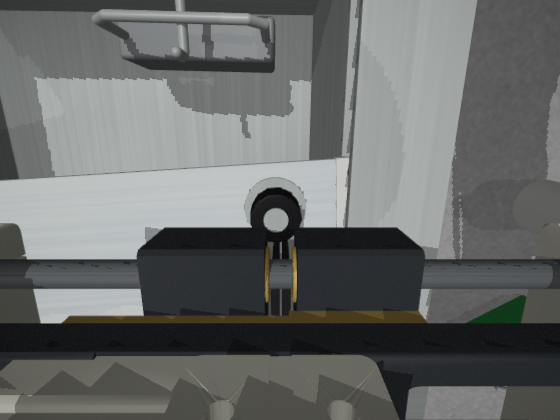

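View pics/sw9.png

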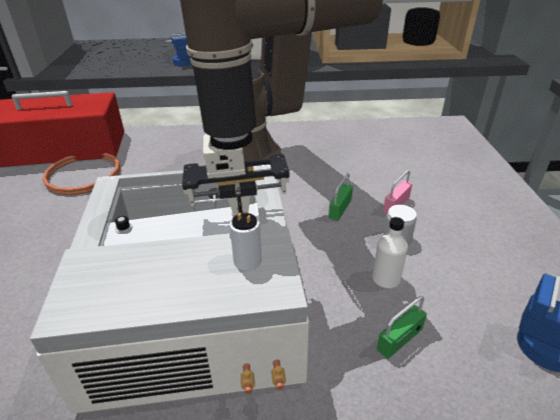

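```bash
python3 - <<'E'
from k import *
s=load('w8');print(w2(onz(s,(280,184),.212)), [w2(onz(s,u,.19)) for u in((0,132),(340,128))])
s=load('w9');print(w2(onz(s,(276,219.5),.212)), [w2(onz(s,u,.19)) for u in((0,181),(340,158))])
s=load('sw9');print('R',w2(onz(s,(122,219),.212)))
E
```

```text
[-11.2 114.5 212. ] [array([-32.8, -24. , 190. ]), array([-36. , 145.6, 190. ])]
[-24.5 113.6 212. ] [array([-38.8, -30.9, 190. ]), array([-51.6, 147.9, 190. ])]
R [ -13.  -114.4  212. ]
```

>>> {"fn": "move_arm", "kwargs": {
  "increments": [
    [[14, 0, -1], 0],
    [[13, -5, -1], 0],
    [[3, -35, 0], 0],
    [[4, -45, 0], 0],
    [[4, -45, 0], 0],
    [[4, -45, 0], 0],
    [[3, -33, 0], 0],
    [[1, -14, 0], 0]
  ]
}}

```text
clock: 17.9
tool_pos: [0.66, -0.2177, 0.1955]
orientation: [178.2, 1.7, -174.2]
force: [0.4, 0.3, -0.9]
opening: 0.0005
```

```bash
python3 -c "
from k import *
look('w10')"
```

```text
tcp [ 0.66   -0.2177  0.1955] well [ 0.0315 -0.1188  0.1955] [ 178.2    1.7 -174.2] F [ 0.4  0.3 -0.9] 17.9
```

View pics/w10.png

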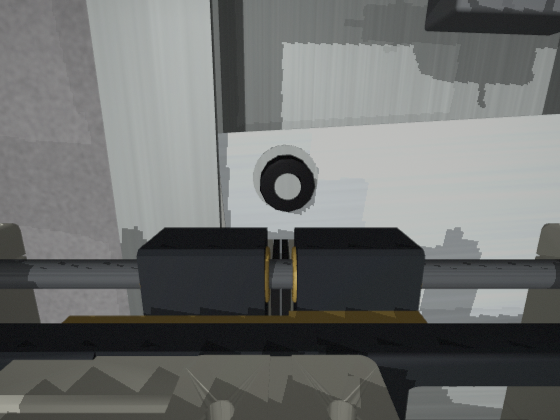

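>>> {"fn": "move_arm", "kwargs": {
  "increments": [
    [[-6, 2, 1], 0],
    [[-7, 0, 1], 0],
    [[-6, -1, 0], 0],
    [[-6, -1, 0], 0],
    [[-6, 0, 0], 0],
    [[-6, -1, 0], 0],
    [[-6, 0, 0], 0],
    [[-4, 0, 0], 0]
  ]
}}

```text
clock: 18.8
tool_pos: [0.6118, -0.2131, 0.1975]
orientation: [178.2, 1.9, -173.9]
force: [3.3, 0.3, -2.3]
opening: 0.0005
```

```bash
python3 -c "
from k import *
s=load('w10');print('R before',w2(onz(s,(288,186),.212)))
look('w11')"
```

```text
R before [  -8.5 -115.7  212. ]
tcp [ 0.6118 -0.2131  0.1975] well [-0.0162 -0.11    0.1975] [ 178.2    1.9 -173.9] F [ 3.3  0.3 -2.3] 18.8
```

View pics/w11.png

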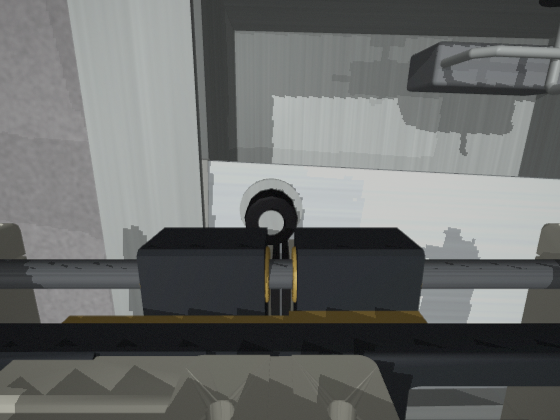

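```bash
cat >> k.py <<'E'
def edge(n,a,b,k):
    s=load(n);A,B=w2(onz(s,a,.19)),w2(onz(s,b,.19));m=(A[0]-B[0])/(A[1]-B[1])
    K=w2(onz(s,k,.212));print('knob',K,'ang',round(m,4),'edge',A,B,'other knob x',round(K[0]-m*230*np.sign(K[1]),1),'from edge: L',round(A[0]+m*(115-A[1])+24.5,1),'R',round(A[0]+m*(-115-A[1])+24.5,1))
E
python3 -c "
from k import *
edge('w11',(210,160.5),(550,177.5),(271,222))
edge('w9',(10,180.5),(335,158.5),(276,219.5))"
```

```text
knob [ -38.4 -114.7  212. ] ang 0.0355 edge [ -64.2 -146.4  190. ] [-57.7  36.6 190. ] other knob x -30.2 from edge: L -30.4 R -38.6
knob [-24.5 113.6 212. ] ang -0.072 edge [-39.1 -25.7 190. ] [-51.4 145.2 190. ] other knob x -7.9 from edge: L -24.7 R -8.2
```

>>> {"fn": "move_arm", "kwargs": {
  "increments": [
    [[-4, -1, 0], 0],
    [[-4, -1, 0], 0],
    [[-3, -1, 0], 0],
    [[0, 0, 0], 0],
    [[12, 0, 0], 0],
    [[14, 4, 0], 0],
    [[0, 35, 0], 0],
    [[-4, 44, 0], 0]
  ]
}}

```text
clock: 19.7
tool_pos: [0.6243, -0.1364, 0.1969]
orientation: [178.3, 1.6, -174.3]
force: [0.3, 0.9, 0.3]
opening: 0.0002
```

>>> {"fn": "move_arm", "kwargs": {
  "increments": [
    [[-4, 44, 0], 0],
    [[-4, 42, 0], 0],
    [[-3, 33, 0], 0],
    [[-1, 15, 0], 0],
    [[0, 3, 0], 0],
    [[0, 0, 0], 0],
    [[0, 0, 0], 0],
    [[0, 0, 0], 0]
  ]
}}

```text
clock: 20.5
tool_pos: [0.6156, 0.0103, 0.1951]
orientation: [178.4, 1.3, -174.1]
force: [-0.7, -0.1, 0.2]
opening: 0.0003
```

```bash
python3 -c "
from k import *
look('w12')"
```

```text
tcp [0.6156 0.0103 0.1951] well [0.0072 0.1122 0.1951] [ 178.4    1.3 -174.1] F [-0.7 -0.1  0.2] 20.5
```

View pics/w12.png

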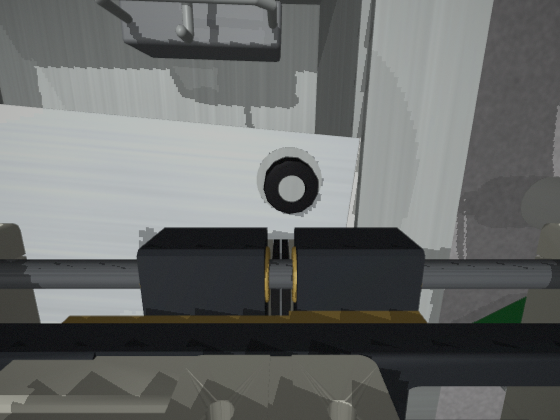

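```bash
python3 -c "
from k import *
edge('w12',(10,105.5),(350,138.5),(291,188))"
```

```text
knob [-31.9 116.7 212. ] ang 0.0793 edge [-66.3 -17.8 190. ] [-53.2 147.4 190. ] other knob x -50.1 from edge: L -31.3 R -49.5
```

>>> {"fn": "move_arm", "kwargs": {
  "increments": [
    [[-7, 2, 1], 0],
    [[-7, 1, 1], 0],
    [[-7, -1, 0], 0],
    [[-7, -1, 0], 0],
    [[-7, -1, 0], 0],
    [[-7, 0, 0], 0],
    [[-6, -1, 0], 0],
    [[-4, 0, 0], 0]
  ]
}}

```text
clock: 21.4
tool_pos: [0.5604, 0.0083, 0.1977]
orientation: [178.3, 1.5, -174.2]
force: [3.3, 0.6, -2.4]
opening: 0.0003
```

```bash
python3 -c "
from k import *
look('w13')"
```

```text
tcp [0.5604 0.0083 0.1977] well [-0.048   0.115   0.1977] [ 178.3    1.5 -174.2] F [ 3.3  0.6 -2.4] 21.4
```

View pics/w13.png

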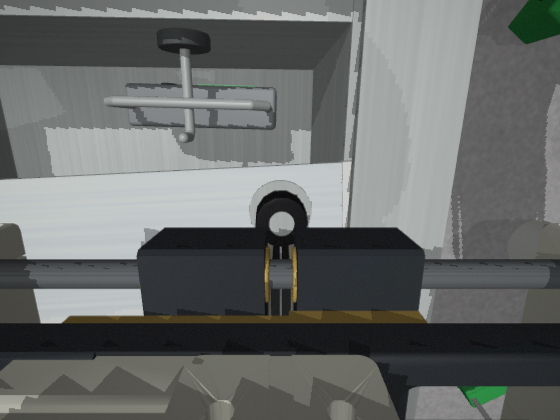

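```bash
python3 -c "
from k import *
edge('w13',(10,179.5),(335,162.5),(282,223))"
```

```text
knob [-69.6 115.7 212. ] ang -0.0617 edge [-85.4 -24.5 190. ] [-95.8 144.  190. ] other knob x -55.4 from edge: L -69.5 R -55.3
```

>>> {"fn": "move_arm", "kwargs": {
  "increments": [
    [[12, 0, 0], 0],
    [[12, -5, 0], 0],
    [[3, -35, 0], 0],
    [[4, -45, 0], 0],
    [[4, -45, 0], 0],
    [[4, -45, 0], 0],
    [[3, -32, 0], 0],
    [[0, -10, 0], 0]
  ]
}}

```text
clock: 22.3
tool_pos: [0.609, -0.2192, 0.1956]
orientation: [178.4, 1.2, -173.9]
force: [0.4, 0.0, -0.8]
opening: 0.0007
```

>>> {"fn": "move_arm", "kwargs": {
  "increments": [
    [[-7, 0, 1], 0],
    [[-7, -1, 1], 0],
    [[-7, -1, 0], 0],
    [[-6, -1, 0], 0],
    [[-6, -1, 0], 0],
    [[-6, -1, 0], 0],
    [[-6, -1, 0], 0],
    [[-5, 0, 0], 0]
  ]
}}

```text
clock: 23.1
tool_pos: [0.5581, -0.2237, 0.1966]
orientation: [178.4, 1.3, -173.8]
force: [3.9, 1.2, -2.8]
opening: 0.0003
```

```bash
python3 -c "
from k import *
look('w14')"
```

```text
tcp [ 0.5581 -0.2237  0.1966] well [-0.0706 -0.1158  0.1966] [ 178.4    1.3 -173.8] F [ 3.9  1.2 -2.8] 23.1
```

View pics/w14.png

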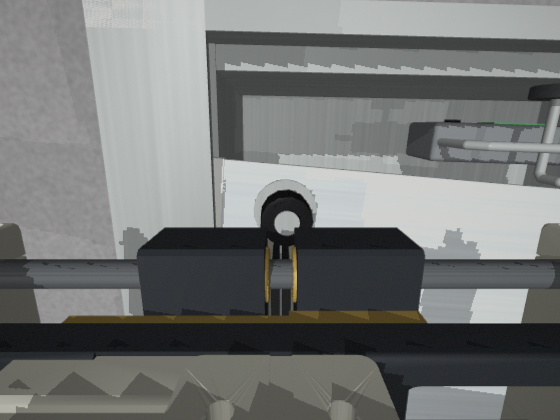

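```bash
python3 -c "
from k import *
edge('w14',(230,161),(550,186),(287,224))"
```

```text
knob [ -91.9 -112.9  212. ] ang 0.0607 edge [-118.5 -142.   190. ] [-108.    30.9  190. ] other knob x -77.9 from edge: L -78.4 R -92.4
```

>>> {"fn": "move_arm", "kwargs": {
  "increments": [
    [[11, 0, 0], 0],
    [[11, 6, 0], 0],
    [[-2, 35, 0], 0],
    [[-4, 45, 0], 0],
    [[-4, 45, 0], 0],
    [[-4, 45, 0], 0],
    [[-3, 34, 0], 0],
    [[-1, 14, 0], 0]
  ]
}}

```text
clock: 24.0
tool_pos: [0.5658, 0.0068, 0.1959]
orientation: [178.5, 0.9, -174.1]
force: [-0.0, 0.7, 0.8]
opening: -0.0001
```

>>> {"fn": "move_arm", "kwargs": {
  "increments": [
    [[-7, 0, 1], 0],
    [[-7, 0, 1], 0],
    [[-7, 0, 0], 0],
    [[-6, -1, 0], 0],
    [[-6, -1, 0], 0],
    [[-6, 0, 0], 0],
    [[-6, -1, 0], 0],
    [[-4, 0, 0], 0]
  ]
}}

```text
clock: 24.8
tool_pos: [0.5167, 0.0049, 0.198]
orientation: [178.5, 1.1, -174.1]
force: [4.6, 0.7, -2.6]
opening: 0.0004
```

```bash
python3 -c "
from k import *
look('w15')"
```

```text
tcp [0.5167 0.0049 0.198 ] well [-0.0918  0.1154  0.198 ] [ 178.5    1.1 -174.1] F [ 4.6  0.7 -2.6] 24.8
```

View pics/w15.png

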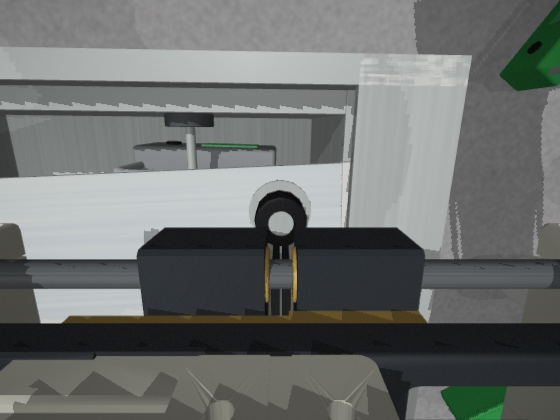

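>>> {"fn": "move_arm", "kwargs": {
  "increments": [
    [[11, 0, 0], 0],
    [[11, -5, 0], 0],
    [[3, -35, 0], 0],
    [[4, -45, 0], 0],
    [[4, -45, 0], 0],
    [[4, -45, 0], 0],
    [[3, -32, 0], 0],
    [[0, -10, 0], 0]
  ]
}}

```text
clock: 25.7
tool_pos: [0.5618, -0.2222, 0.1961]
orientation: [178.6, 0.7, -173.7]
force: [-0.2, 0.0, -0.4]
opening: 0.0001
```

```bash
python3 -c "
from k import *
edge('w15',(10,177.5),(335,162.5),(282,223))
look('w16')"
```

```text
knob [-113.1  116.2  212. ] ang -0.0579 edge [-129.8  -24.8  190. ] [-139.6  144.4  190. ] other knob x -99.8 from edge: L -113.4 R -100.1
tcp [ 0.5618 -0.2222  0.1961] well [-0.0667 -0.1148  0.1961] [ 178.6    0.7 -173.7] F [-0.2  0.  -0.4] 25.7
```

View pics/w16.png

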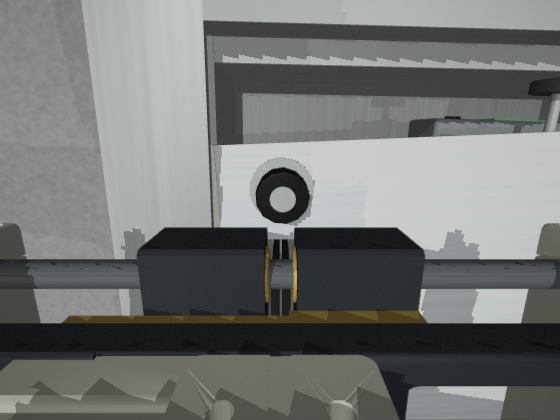

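>>> {"fn": "move_arm", "kwargs": {
  "increments": [
    [[-6, 0, 1], 0],
    [[-6, -1, 1], 0],
    [[-6, -1, 0], 0],
    [[-6, -1, 0], 0],
    [[-6, 0, 0], 0],
    [[-6, -1, 0], 0],
    [[-6, -1, 0], 0],
    [[-3, 0, 0], 0]
  ]
}}

```text
clock: 26.6
tool_pos: [0.5149, -0.2224, 0.1983]
orientation: [178.6, 0.9, -173.5]
force: [3.1, -0.4, -2.4]
opening: 0.0002
```

```bash
python3 -c "
from k import *
look('w17')"
```

```text
tcp [ 0.5149 -0.2224  0.1983] well [-0.1135 -0.1108  0.1983] [ 178.6    0.9 -173.5] F [ 3.1 -0.4 -2.4] 26.6
```

View pics/w17.png

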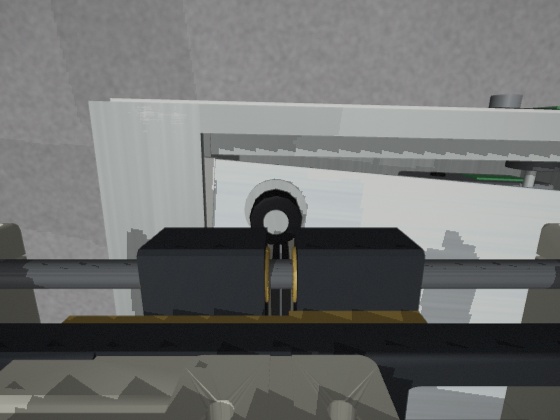

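>>> {"fn": "move_arm", "kwargs": {
  "increments": [
    [[11, 0, 0], 0],
    [[11, 6, 0], 0],
    [[-2, 35, 0], 0],
    [[-4, 45, 0], 0],
    [[-4, 45, 0], 0],
    [[-4, 44, 0], 0],
    [[-3, 32, 0], 0],
    [[-1, 12, 0], 0]
  ]
}}

```text
clock: 27.5
tool_pos: [0.5234, 0.0044, 0.1972]
orientation: [178.7, 0.6, -173.7]
force: [0.7, 0.2, 0.3]
opening: -0.0001
```

```bash
python3 -c "
from k import *
edge('w17',(225,162),(550,187),(276,222))
look('w18')"
```

```text
knob [-135.  -113.1  212. ] ang 0.0536 edge [-160.5 -140.2  190. ] [-151.    37.2  190. ] other knob x -122.7 from edge: L -122.3 R -134.7
tcp [0.5234 0.0044 0.1972] well [-0.0852  0.1143  0.1972] [ 178.7    0.6 -173.7] F [0.7 0.2 0.3] 27.5
```

View pics/w18.png

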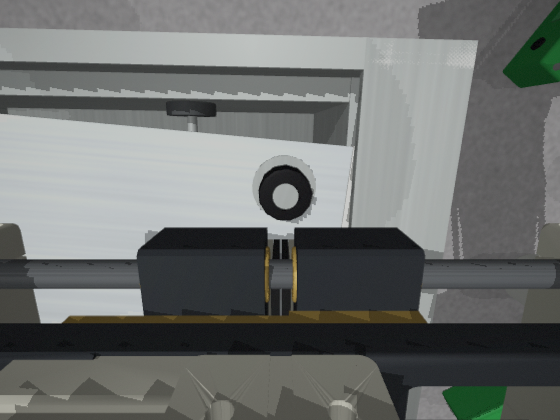

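>>> {"fn": "move_arm", "kwargs": {
  "increments": [
    [[-6, 0, 1], 0],
    [[-6, 0, 1], 0],
    [[-6, -1, 0], 0],
    [[-6, 0, 0], 0],
    [[-5, -1, 0], 0],
    [[-5, 0, 0], 0],
    [[-4, -1, 0], 0],
    [[-3, 0, 0], 0]
  ]
}}

```text
clock: 28.4
tool_pos: [0.4812, -0.0027, 0.1991]
orientation: [178.7, 0.7, -174.0]
force: [1.8, 0.1, -2.0]
opening: 0.0004
```

```bash
python3 -c "
from k import *
look('w19')"
```

```text
tcp [ 0.4812 -0.0027  0.1991] well [-0.1278  0.111   0.1991] [ 178.7    0.7 -174. ] F [ 1.8  0.1 -2. ] 28.4
```

View pics/w19.png

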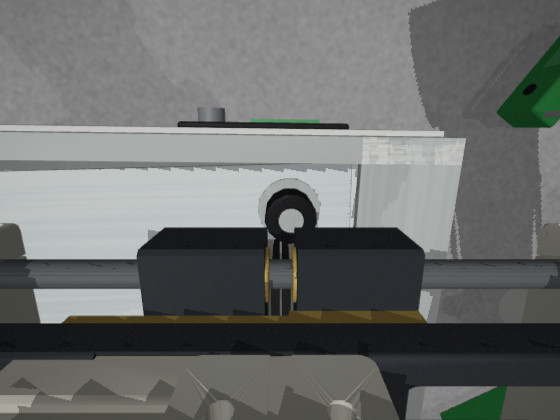

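>>> {"fn": "move_arm", "kwargs": {
  "increments": [
    [[10, 0, 0], 0],
    [[10, -5, 0], 0],
    [[3, -35, 0], 0],
    [[4, -45, 0], 0],
    [[4, -45, 0], 0],
    [[4, -43, 0], 0],
    [[3, -31, 0], 0],
    [[0, -10, 0], 0]
  ]
}}

```text
clock: 29.3
tool_pos: [0.5251, -0.2263, 0.1978]
orientation: [178.7, 0.4, -173.6]
force: [0.4, -0.3, -0.8]
opening: 0.0005
```

```bash
python3 -c "
from k import *
look('w20')"
```

```text
tcp [ 0.5251 -0.2263  0.1978] well [-0.1037 -0.1156  0.1978] [ 178.7    0.4 -173.6] F [ 0.4 -0.3 -0.8] 29.3
```

View pics/w20.png

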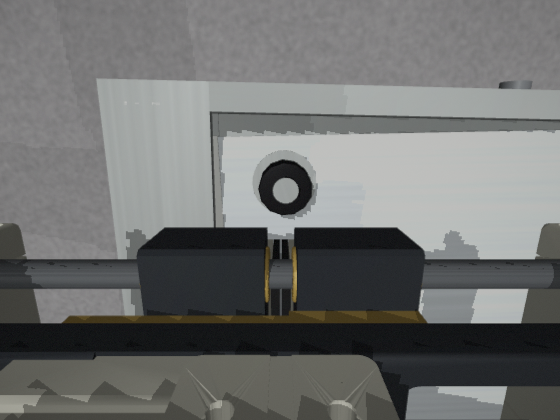

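>>> {"fn": "move_arm", "kwargs": {
  "increments": [
    [[-5, 0, 1], 0],
    [[-5, -1, 0], 0],
    [[-4, 0, 0], 0],
    [[-3, 0, 0], 0],
    [[-3, -1, 0], 0],
    [[-3, 0, 0], 0],
    [[-2, 0, 0], 0],
    [[-2, 0, 0], 0]
  ]
}}

```text
clock: 30.2
tool_pos: [0.4986, -0.2231, 0.1994]
orientation: [178.7, 0.8, -173.3]
force: [8.9, -0.2, -5.9]
opening: 0.0005
```

```bash
python3 -c "
from k import *
look('w21')"
```

```text
tcp [ 0.4986 -0.2231  0.1994] well [-0.1298 -0.1101  0.1994] [ 178.7    0.8 -173.3] F [ 8.9 -0.2 -5.9] 30.2
```

View pics/w21.png

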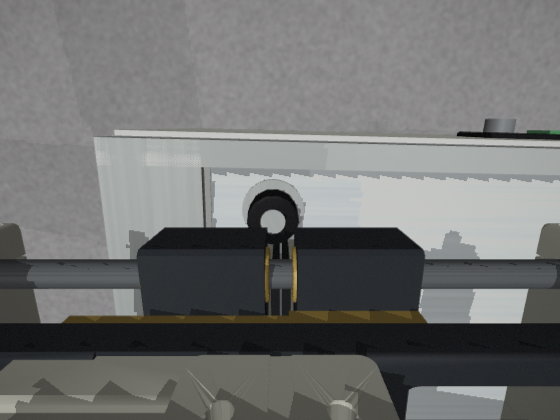

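>>> {"fn": "move_arm", "kwargs": {
  "increments": [
    [[6, 0, 0], 0],
    [[6, 5, 0], 0],
    [[-2, 35, 0], 0],
    [[-4, 45, 0], 0],
    [[-4, 45, 0], 0],
    [[-4, 43, 0], 0],
    [[-3, 32, 0], 0],
    [[-1, 12, 0], 0]
  ]
}}

```text
clock: 31.1
tool_pos: [0.491, -0.0002, 0.1988]
orientation: [178.8, 0.3, -173.6]
force: [-0.2, -0.4, 1.3]
opening: 0.0003
```

```bash
python3 -c "
from k import *
look('w22')"
```

```text
tcp [ 4.910e-01 -2.000e-04  1.988e-01] well [-0.1179  0.1126  0.1988] [ 178.8    0.3 -173.6] F [-0.2 -0.4  1.3] 31.1
```

View pics/w22.png

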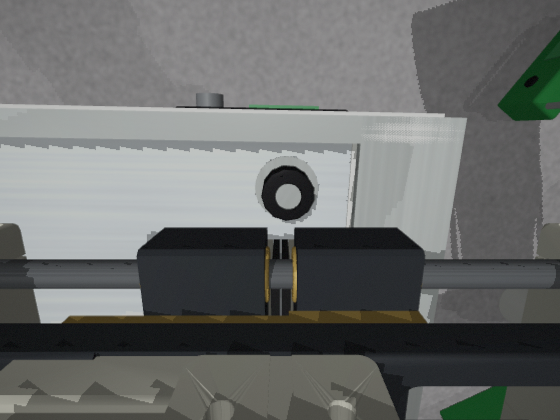

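>>> {"fn": "move_arm", "kwargs": {
  "increments": [
    [[-4, 0, 0], 0],
    [[-3, 0, 0], 0],
    [[-2, 0, 0], 0],
    [[-2, 0, 0], 0],
    [[-2, 0, 0], 0],
    [[-2, 0, 0], 0],
    [[-2, 0, 0], 0],
    [[-2, 0, 0], 0]
  ]
}}

```text
clock: 32.0
tool_pos: [0.4784, -0.0014, 0.1996]
orientation: [178.7, 1.1, -173.8]
force: [8.0, 2.0, -5.6]
opening: 0.0004
```

```bash
python3 -c "
from k import *
look('w23')"
```

```text
tcp [ 0.4784 -0.0014  0.1996] well [-0.1306  0.1125  0.1996] [ 178.7    1.1 -173.8] F [ 8.   2.  -5.6] 32.0
```

View pics/w23.png

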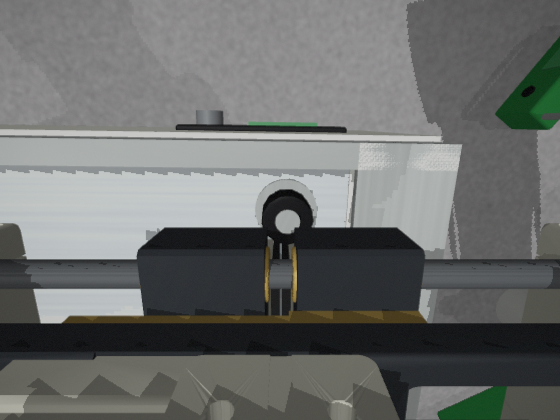

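>>> {"fn": "move_arm", "kwargs": {
  "increments": [
    [[6, 0, 0], 0],
    [[6, -5, 0], 0],
    [[3, -35, 0], 0],
    [[4, -45, 0], 0],
    [[4, -45, 0], 0],
    [[4, -43, 0], 0],
    [[3, -32, 0], 0],
    [[0, -11, 0], 0]
  ]
}}

```text
clock: 32.9
tool_pos: [0.509, -0.2278, 0.1993]
orientation: [178.7, 1.0, -173.6]
force: [-0.9, 0.5, -0.8]
opening: 0.0005
```

>>> {"fn": "move_arm", "kwargs": {
  "increments": [
    [[-4, 0, 0], 0],
    [[-4, 0, 0], 0],
    [[-3, 0, 0], 0],
    [[-2, 0, 0], 0],
    [[-2, 0, 0], 0],
    [[-2, 0, 0], 0],
    [[-2, 0, 0], 0],
    [[-2, 0, 0], 0]
  ]
}}

```text
clock: 33.7
tool_pos: [0.4989, -0.222, 0.2003]
orientation: [178.7, 2.4, -173.4]
force: [7.5, 0.8, -4.4]
opening: 0.0007
```

```bash
python3 -c "
from k import *
look('w24')"
```

```text
tcp [ 0.4989 -0.222   0.2003] well [-0.1294 -0.109   0.2003] [ 178.7    2.4 -173.4] F [ 7.5  0.8 -4.4] 33.7
```

View pics/w24.png

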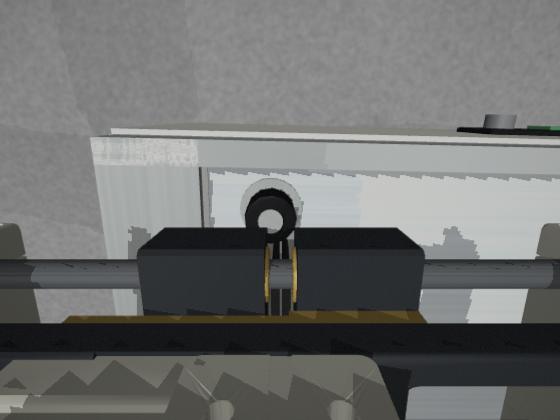

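>>> {"fn": "move_arm", "kwargs": {
  "increments": [
    [[5, 0, 0], 0],
    [[5, 0, 2], 0],
    [[0, 0, 20], 0],
    [[0, 0, 30], 0],
    [[0, 0, 30], 0],
    [[0, 0, 30], 0],
    [[0, 0, 20], 0],
    [[0, 0, 0], 0]
  ]
}}

```text
clock: 34.6
tool_pos: [0.5072, -0.2163, 0.3386]
orientation: [178.7, 2.1, -172.9]
force: [0.5, 0.6, 0.3]
opening: 0.0005
```

>>> {"fn": "move_arm", "kwargs": {
  "increments": [
    [[0, 35, 5], 0],
    [[0, 40, 5], 0],
    [[0, 45, 5], 0],
    [[0, 45, 0], 0],
    [[0, 45, 0], 0],
    [[0, 45, 0], 0],
    [[0, 45, 0], 0],
    [[0, 40, 0], 0]
  ]
}}

```text
clock: 35.4
tool_pos: [0.5018, 0.1334, 0.351]
orientation: [178.7, 1.8, -173.2]
force: [0.6, 0.1, 0.4]
opening: 0.0004
```

>>> {"fn": "move_arm", "kwargs": {
  "increments": [
    [[0, 40, 0], 0],
    [[0, 40, 0], 0],
    [[-5, 40, 0], 0],
    [[-10, 30, 0], 0],
    [[-10, 20, 0], 0],
    [[0, 0, 0], 0],
    [[0, 0, 0], 0],
    [[0, 0, 0], 0]
  ]
}}

```text
clock: 36.2
tool_pos: [0.4696, 0.3157, 0.3447]
orientation: [179.1, 1.2, -172.6]
force: [0.4, -0.9, -0.3]
opening: 0.0004
```

```bash
python3 -c "
from k import *
look('w25');snap('top','t25')
crop('t25',260,130,460,270,4,'c20');crop('sw25',60,150,300,300,3,'c21')"
```

```text
tcp [0.4696 0.3157 0.3447] well [-0.1116  0.4291  0.3447] [ 179.1    1.2 -172.6] F [ 0.4 -0.9 -0.3] 36.2
```

View pics/c20.png

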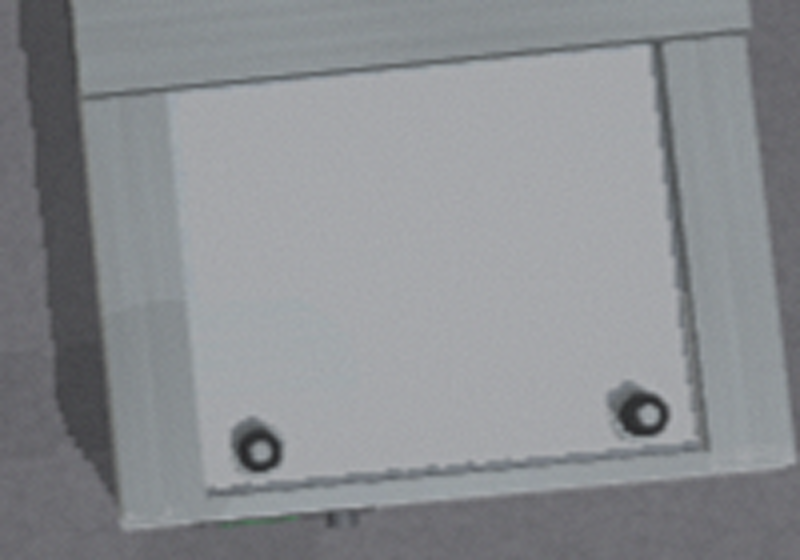

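View pics/c21.png

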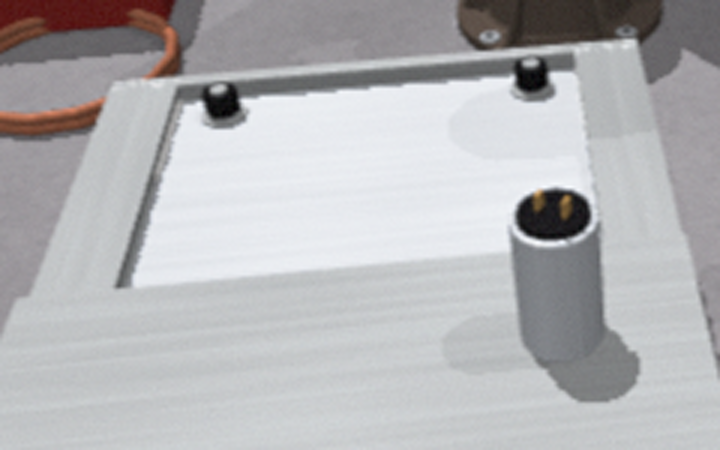

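View pics/sw25.png

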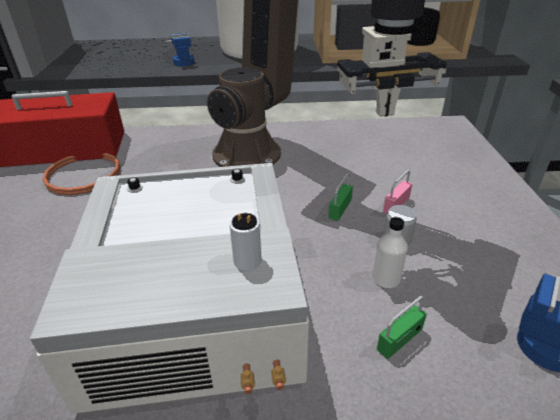

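```bash
python3 -c "
from k import *
t=load('t25');s=load('sw25')
for n,a,b in(('L',(260+261/4,130+450/4),(60+531/3,150+59/3)),('R',(260+649/4,130+414/4),(60+221/3,150+86/3))):
    m,r=tri((t,a),(s,b));print(n,w2(m),w2(onz(t,a,.212)),w2(onz(s,b,.212)),r)
crop('sw25',100,160,190,200,8,'c22');crop('sw25',190,160,280,200,8,'c23')
crop('t25',300,230,450,260,5,'c24')
a=cv2.imread('pics/c22.png');b=cv2.imread('pics/c23.png');c=cv2.imread('pics/c24.png')
cv2.imwrite('pics/c25.png',np.vstack([np.pad(x,((0,0),(0,750-x.shape[1]),(0,0)))[:, :] for x in (a[:250],b[:250],c[:90*2])]))
"
```

```text
L [-150.7  115.5  219.1] [-150.9  113.   212. ] [-162.   117.5  212. ] [array([-0.9,  0. ]), array([-0.9, -0. ])]
R [-150.7 -112.5  218. ] [-150.6 -116.8  212. ] [-159.7 -112.6  212. ] [array([-1.1,  0.2]), array([-1.2, -0.1])]
```

```bash
python3 -c "
import cv2;print(cv2.imread('pics/c25.png').shape)"
```

```text
(650, 750, 3)
```

View pics/c25.png

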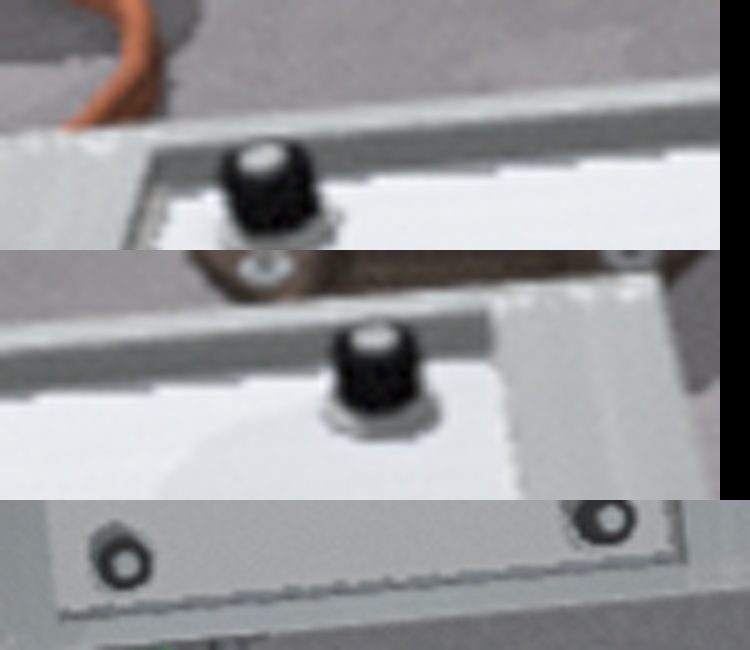

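```bash
python3 -c "
from k import *
t=load('t25');s=load('sw25')
for y in(-.14,-.08,.08,.14):
  for x,z in((-.177,.204),(-.177,.19),(-.174,.19)):
    u=proj(s,w(pw,(x,y,z)));print(y,x,z,np.round((u-[100 if y<0 else 190,160])*8+[0,0 if y<0 else 250],0), 'top', np.round((proj(t,w(pw,(x,y,z)))-[300,230])*5+[0,500],0))
"
```

```text
-0.14 -0.177 0.204 [185. 149.] top [661. 569.]
-0.14 -0.177 0.19 [197. 190.] top [652. 568.]
-0.14 -0.174 0.19 [195. 196.] top [651. 562.]
-0.08 -0.177 0.204 [401. 131.] top [535. 580.]
-0.08 -0.177 0.19 [411. 172.] top [527. 580.]
-0.08 -0.174 0.19 [410. 178.] top [527. 574.]
0.08 -0.177 0.204 [245. 335.] top [199. 611.]
0.08 -0.177 0.19 [250. 376.] top [196. 610.]
0.08 -0.174 0.19 [250. 381.] top [196. 604.]
0.14 -0.177 0.204 [453. 318.] top [ 74. 622.]
0.14 -0.177 0.19 [456. 359.] top [ 73. 621.]
0.14 -0.174 0.19 [456. 364.] top [ 72. 615.]
```

```bash
python3 -c "
from k import *
s=load('sw25');g=cv2.cvtColor(s['color'],cv2.COLOR_RGB2GRAY).astype(np.float32)
for y in(-.09,-.07,-.05,-.03,0,.03,.05,.07,.09,.135):
  a=proj(s,w(pw,(-.177,y,.204)));b=proj(s,w(pw,(-.177,y,.19)));c=proj(s,w(pw,(-.167,y,.19)))
  k=np.arange(a[1]-4,b[1]+6,.25);pr=cv2.remap(g,np.full_like(k,0,dtype=np.float32)[None]+np.float32((a[0]+b[0])/2),k.astype(np.float32)[None],1)[0]
  n=[g[int(r),int((a[0]+b[0])/2)] for r in range(int(a[1])-3,int(b[1])+6)]
  m=pr.min();
  # crossings at half level
  hi1=pr[k<a[1]+1].max();hi2=pr[k>b[1]].max();im=int(pr.argmin())
  def cr(seq,kk,l):
    for i in range(len(seq)-1):
      if seq[i]<l<=seq[i+1]: return kk[i]+(l-seq[i])/(seq[i+1]-seq[i])*(kk[i+1]-kk[i])
  d=cr(pr[im:],k[im:],(m+hi2)/2);u=cr(pr[:im+1][::-1],k[:im+1][::-1],(m+hi1)/2)
  print(y,'rail top pred',round(a[1],2),'obs',u,'| lid pred',round(b[1],2),'obs',d,'px/10mm',round(c[1]-b[1],2))
"
```

```text
-0.09 rail top pred 176.73 obs 175.7611840114445 | lid pred 181.89 obs 181.43997219656413 px/10mm 2.38
-0.07 rail top pred 176.0 obs 175.0887219697038 | lid pred 181.15 obs 181.1285020351211 px/10mm 2.37
-0.05 rail top pred 175.27 obs 174.29274121837364 | lid pred 180.42 obs 180.1099062429522 px/10mm 2.36
-0.03 rail top pred 174.54 obs 173.54712730948677 | lid pred 179.69 obs 179.28589077596416 px/10mm 2.35
0 rail top pred 173.45 obs 172.55743864794306 | lid pred 178.6 obs 178.12844998260073 px/10mm 2.33
0.03 rail top pred 172.37 obs 171.39472352986908 | lid pred 177.51 obs 177.16591102903462 px/10mm 2.32
0.05 rail top pred 171.66 obs 170.70946770172424 | lid pred 176.79 obs 177.03135228168077 px/10mm 2.31
0.07 rail top pred 170.94 obs 169.8955323592059 | lid pred 176.08 obs 176.15329792799872 px/10mm 2.3
0.09 rail top pred 170.23 obs 169.3015060805432 | lid pred 175.36 obs 175.18340603343168 px/10mm 2.29
0.135 rail top pred 168.64 obs 167.4992566865208 | lid pred 173.76 obs 173.338971034837 px/10mm 2.27
```

>>> {"fn": "move_arm", "kwargs": {
  "increments": [
    [[8, -35, 0], 0],
    [[10, -45, 0], 0],
    [[10, -48, 0], 0],
    [[10, -48, 0], 0],
    [[10, -48, 0], 0],
    [[10, -48, 0], 0],
    [[8, -45, -5], 0],
    [[5, -25, -15], 0]
  ]
}}

```text
clock: 37.15
tool_pos: [0.5416, -0.0384, 0.3284]
orientation: [179.1, 1.7, -172.7]
force: [0.3, 0.7, -0.6]
opening: 0.0004
```

>>> {"fn": "move_arm", "kwargs": {
  "increments": [
    [[0, -4, -20], 0],
    [[0, 0, -20], 0],
    [[0, 0, -15], 0],
    [[0, 0, -5], 0],
    [[0, 0, 0], 0],
    [[0, 0, 0], 0],
    [[0, 0, 0], 0],
    [[0, 0, 0], 0]
  ]
}}

```text
clock: 37.95
tool_pos: [0.5412, -0.052, 0.2686]
orientation: [179.1, 1.9, -173.5]
force: [-0.3, 0.2, 0.0]
opening: 0.0004
```

```bash
python3 -c "
from k import *
s,_=look('w26')
for y in(-.05,0,.05,.1,.14):
  print(y,[np.round(proj(s,w(pw,(x,y,z))),1) for x,z in((-.177,.204),(-.177,.19),(-.174,.19))])
crop('w26',0,60,560,200,1.4,'c26')"
```

```text
tcp [ 0.5412 -0.052   0.2686] well [-0.0724  0.0566  0.2686] [ 179.1    1.9 -173.5] F [-0.3  0.2  0. ] 37.95
-0.05 [array([114.8,  56.7]), array([125. ,  60.7]), array([125.5,  65.5])]
0 [array([193.7,  59.2]), array([198.8,  63. ]), array([199.1,  67.7])]
0.05 [array([271.7,  61.6]), array([271.9,  65.2]), array([271.8,  70. ])]
0.1 [array([348.8,  64.1]), array([344.2,  67.5]), array([343.9,  72.2])]
0.14 [array([409.9,  66. ]), array([401.5,  69.2]), array([401. ,  73.9])]
```

View pics/w26.png

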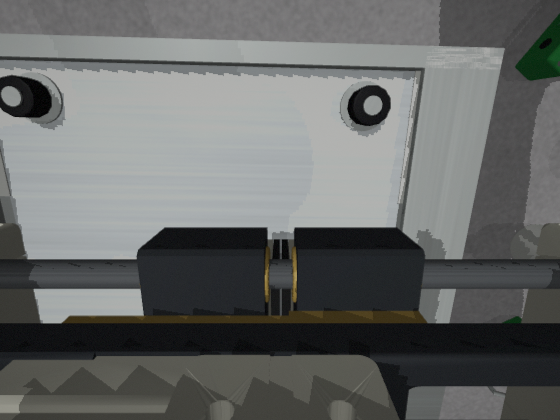

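```bash
python3 -c "
from k import *
crop('w26',0,50,140,85,5.7,'a');crop('w26',310,55,450,90,5.7,'b');crop('w26',150,50,290,85,5.7,'c')
cv2.imwrite('pics/c27.png',np.vstack([cv2.imread(f'pics/{i}.png') for i in 'acb']))"
```

```text
(no output)
```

View pics/c27.png

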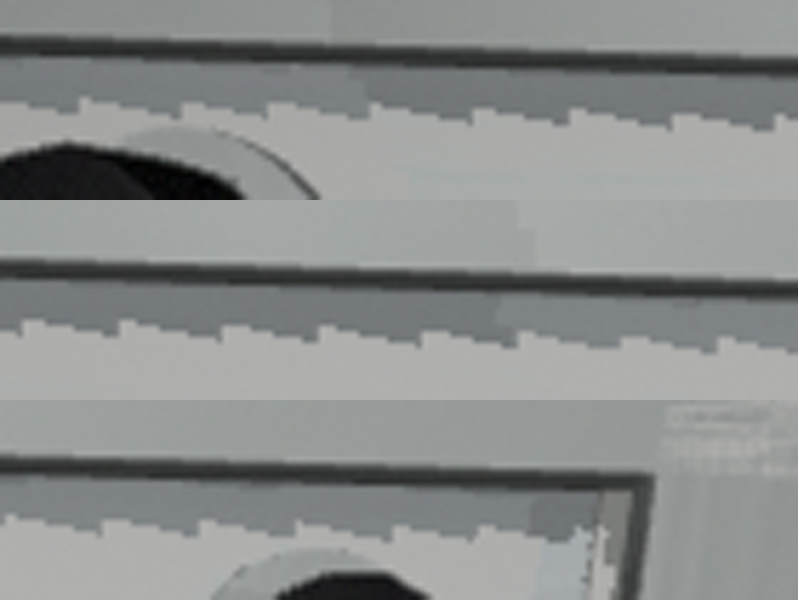

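```bash
python3 -c "
from plant import ctrl
print(ctrl.close_job(), ctrl.get_obs()['clock'])"
```

```text
the job is handed in; nothing more can be done
the job is handed in; nothing more can be done
```

I hung the grey logger by its bail on the hook, let go, and closed the cover over it. The job was handed in at about 38 s of the 72 s allowed.

- **Logger:** I gripped the bail bar about 20 mm off its middle and lowered it onto the hook arm until the weight came off. Pictures after release and during the closing showed it hanging. The fully closed cover hides it, so my last sight of it was just before the final strokes.
- **Cover:** I worked it forward with pushes at the left and right knobs in turn, about 3 to 5 N while it moved. It never got more than about 18 mm out of square and did not bind. At the rail both sides stopped it at about 8 to 9 N.
- **Last checks:** A close view from behind showed the rail's rear face as an even strip of the expected width across the visible edge, so the cover is flush and square.
- **One disagreement:** The top and scene cameras put both knobs at −150.7 mm, against −152.5 mm at home. The two sides were equal, and the difference is within the calibration error of about 2 mm. The scene camera alone likewise suggested a gap of about 2 mm at the rail; the closer wrist view did not confirm it.
- **Rest of the scene:** The bottle, tin and capacitor showed no movement in the pictures, and the gripper was clear of everything at hand-in.

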